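# Set the grinder collar on the shaft flat

### The arm

A 6-joint arm with a two-finger parallel gripper is mounted at the origin on the work surface. World frame = base frame: x ahead of the robot, y to its left, z up, the work surface at z = 0. Lengths are in mm, angles in rad, forces in N, time in s.
With the tool pointing down it reaches from about 300 to 775 mm from the base axis. Payload 14.6 kg.
Tool frame: the origin (TCP) lies on the centre line of the jaws, within the pads' length; the fingertips stand manip.tcp_to_tips ahead of it and the grasp point (between the pads) lies 5 mm behind it (manip.tcp_to_tips is the distance from the TCP to the fingertips, in mm); z points along the fingers, y is the direction in which the jaws open and shut (so a half turn about z gives the same grasp; the last joint's range is limited). The gripper opens to 94 mm and grips with 3 to 60 N. Pads are 16 mm wide; open, the fingers measure 119 mm over their backs; the gripper's body (75 mm by 177 mm) begins 78 mm behind the grasp point.
Start: joints at [1.073, 0.3, 1.521, -0, 1.321, -0.067], TCP at [229.675, 499.738, 187.246] pointing down, gripper open.
Joint ranges: [-3.03, 3.03], [-0.79, 2.21], [0.23, 2.52], [-1.04, 4.18], [0, 3.07], [-2.55, 2.55]. Speed limits (rad/s): [2.22, 2.22, 2.57, 3.14, 3.14, 3.14].

### API

Orientations are given as [roll, pitch, yaw] about the fixed x, y, z axes, in that order (R = Rz(yaw) Ry(pitch) Rx(roll)).
In Python, from cell import manip, optics, workorder gives the robot as it stands. The module is installed in compiled form; this text tells all that it offers.
- The arm moves only by the tool jog_arm, never from a script. Its argument "deltas" is text: rows parted by semicolons, each of 5 numbers parted by spaces: the shift along the tool's x, y, z in mm, then the turn about the tool's z in rad, then the finger opening in mm, from 0 to 94. In form: tx ty tz twist grip; .... A call has exactly 10 rows; each row is the pose to reach, as a shift and turn from the pose commanded when the call began, along the tool's axes at that moment; what a row does not reach only later rows make up. A row lasts 1/8 s, in which the tool goes at most 62.5 mm and 10.7 degrees, less where a joint would pass 70% of its speed; a pose out of reach is approached as far as the arm can. A call with a gripper value outside its range is refused whole. The fingers move at their own pace and stop on an object; "squeeze" is the grip in N (left out, the last holds). Time passes only in rows, so rows that repeat a pose let the fingers close, or fill a call up. It gives the time, the measured TCP pose, the force and the opening at its end, in the units of the state.
- manip.read_state(): the state, without advancing time (a new reading comes with each control period).
- optics.camera(name): name is "side" or "top"; returns (picture, depth): 420x560x3 uint8, red, green, blue; 420x560 float32, mm along the optical axis (not along the pixel's ray), 0 where there is no reading.
- optics.get_calibration(name): a dict with "intrinsics" (3x3 intrinsics, pixels), "R" (3x3) and "t" (3): a world point X has camera coordinates R X + t. Camera axes: x right, y down, z forward; pixel columns grow to the right and rows downward; lengths in mm; the calibration is good to about 2 mm. A picture is of the moment at which its call begins. get_calibration takes no time and is no camera call.
- workorder.sign_off(): hands the job in, once; it reports no verdict.
The state is a dict: "clock": time; "joints": joint angles; "qd": joint speeds; "effort": joint torques, N m; "eef_pos": TCP position; "eef_rot": TCP orientation; "wrist_force": force on the tool from outside, world axes, zero at the start; "moment": the same for the moment, N m; "finger_gap": finger opening in mm.
Only numpy, scipy, OpenCV 4.12 (cv2) and the standard library are available. Lean on these libraries where they do the work, as an engineer would, in place of code of your own. Each camera call takes 0.05 s, during which the arm holds its last target.

### The job

Slide the coffee grinder's square drive base into the corner stop until its far and left edges lie flush against the two bars. Then pinch the upright shaft with a finger on its flat and turn it until the flat faces straight along the driver groove to the front edge of the base (the side towards the robot). Finally pick up the loose steel collar, lower it over the shaft with its thumb screw on the flat side, press it fully down on its spring ring, and finish while holding it there gripped and pressed down, with the base still in the corner and the flat still facing the groove; do not disturb the dish, the tamper or the card block.

Things in the scene. Friction and masses are not known exactly. Their poses are not given: they have to be found in the camera images.
- stop: Fixed corner stop on the counter: two steel bars, 14 mm high, 12 mm thick, at a right angle. Origin at the inner corner, on the counter (z = 0). The far bar lies along y at x > 0 (y from +12 to -140 mm), the left bar along x at y > 0 (x from 0 to -140 mm). The registered base lies in the quadrant x < 0, y < 0.
- drive: Loose drive base of a grinder: square aluminium block 110 x 110 x 30 mm, about 0.7 kg. Origin at the centre of its underside, z up; the shaft stands in the middle of its top. The black driver groove, 12 mm wide, runs from the shaft to the front edge, on its own -x side. When registered it is parallel to the stop, with its centre at (-55, -55) mm in the stop's frame.
- drive_corner (a point): The far left corner (+x, +y) of the drive base, at its underside; meets the stop's origin when registered.
- shaft (a joint): Angle of the upright steel D shaft (rad, counter-clockwise from above): 0 when its flat faces the groove (the base's -x). Diameter 20 mm, top 46 mm above the base (76 above the counter), 2 mm chamfer. The flat runs its whole height, 5 mm from the axis: 15 mm across the flat. It turns stiffly (0.04 N m, limits +-2.5) and stays where left.
- flat: The flat of the shaft: face 16 mm wide and 42 mm high. Its origin lies 4 mm from the shaft's axis, 1 mm inside the face, 52.5 mm above the counter; the flat faces its own -x.
- shaft_top (a point): Centre of the shaft's top end; the frame turns with the shaft, its flat is on the frame's -x side.
- spring (a joint): Spring ring round the foot of the shaft (35 mm outside, 22 mm inside, 3 mm thick): metres pressed down, 0 to 0.006 (hard stop). Its upper face is 10 mm above the top of the base when free, 4 mm when fully down. It pushes up with 3 N at first and 8 N when fully down.
- collar: Loose steel collar lying flat on the counter, about 0.13 kg: ring 44 mm outside, bore 23 mm, 20 mm high. Origin at the centre of its underside, z up. A thumb screw (head 15 mm) sticks out on its own -x side, to 35 mm from the axis, 10 mm up; its square 5 mm nose reaches into the bore to 6.7 mm from the axis, so it fits only with the screw on the flat's side.
- collar_screw (a point): Outer end of the collar's thumb screw, 35 mm from the collar's axis, 10 mm above its underside.
- dish: Bystander: glass sample dish 90 mm wide, 28 mm high, origin under its centre. Leave alone.
- tamper: Bystander: steel tamper 58 mm wide, 85 mm tall, standing upright, origin under its centre. Leave alone.
- card_block: Bystander: clear acrylic card block 75 x 110 x 17 mm, origin under its centre. Leave alone.
Things that resemble listed ones, but are neither listed nor needed, are in the scene too. There is more than one size of the collar; the one meant has the size given above.

How it is judged (in metres and radians):
On the way, in this order (a step that is already met when the one before it is completed fails the run):
1. the drive base is flush in the corner stop (corner within 4 mm, parallel within 0.06 rad) (horizontal distance between drive_corner and stop below 0.004 m and angle between the x axis of drive and the x axis of stop, either way round below 0.06 rad), for 0.2 s.
2. fingers press on the flat (over 2 N) and the shaft is turned so that the flat faces the groove within 0.15 rad (value of joint shaft between -0.15 and 0.15 rad and contact force between the fingers and flat above 2 N), for 0.2 s.
At the end, for the whole second after the job is handed in: Base in the corner stop (6 mm, 0.07 rad), flat facing the groove (0.25 rad), collar on the shaft (centred to 4 mm, tilt under 0.1 rad), screw on the flat's side, spring ring down over 4 of its 6 mm, fingers gripping the still collar with over 3 N (horizontal distance between drive_corner and stop below 0.006 m and angle between the x axis of drive and the x axis of stop, either way round below 0.07 rad and value of joint shaft between -0.25 and 0.25 rad and horizontal distance between collar and shaft_top below 0.004 m and value of joint spring above 0.004 m and angle between collar's own z axis and vertical below 0.1 rad and x of collar_screw in the frame of shaft_top below -0.03 m and contact force between the fingers and collar above 3 N and linear speed of collar below 0.02 m/s); the arm keeps its last pose, push and grip.
It fails at once if the dish is disturbed (moved over 25 mm) (distance of dish from where it was at the start of the episode above 0.025 m).
It fails at once if the tamper is disturbed (moved over 25 mm) (distance of tamper from where it was at the start of the episode above 0.025 m).
It fails at once if the card block is disturbed (moved over 25 mm) (distance of card_block from where it was at the start of the episode above 0.025 m).
It also fails if it takes over 72 s, if anything falls off the work surface, if the arm or the gripper's body presses on something with over 40 N, if the wrist force passes 120 N, or if a joint passes its speed limit or range.

## Working session

There is one attempt and no reset: what is moved stays moved. The work goes in short steps, Python scripts to look and compute and a tool call to move; the robot and the scene stay as the last step left them, time stands still between calls to the robot, and variables do not carry over. Pictures are saved under pics/ and viewed, and the job is handed in when it is done.

Besides the shell and the picture viewer there is one more tool, called after "Request:" as a command line: name --argument value ..., lists and objects as JSON in quotes. jog_arm: Moves the arm, as the interface text tells. Its arguments: {"type":"object","properties":{"deltas":{"type":"string"},"squeeze":{"type":"number"}},"required":["deltas"]}

```bash
ls; mkdir -p pics
python3 - <<'E'
from cell import manip, optics, workorder
import cv2, numpy as np
print(manip.read_state(), manip.tcp_to_tips)
for n in ("top","side"):
    p,d=optics.camera(n); c=optics.get_calibration(n); print(n,c)
    cv2.imwrite(f"pics/{n}0.png",p[:,:,::-1]); np.savez(f"{n}0.npz",p=p,d=d)
E
```

```text
pics
{'clock': 0.0, 'joints': array([ 1.07342324e+00,  3.00465313e-01,  1.52157108e+00, -1.48782697e-05,
        1.32070030e+00, -6.65854502e-02]), 'qd': array([ 0.00085031, -0.00044648,  0.00029731,  0.00109537, -0.00109837,
        0.00079529]), 'effort': array([-2.99133862e-03, -5.31815708e+01, -3.52731264e+01,  7.05914805e-02,
        2.45326204e-02, -8.67112180e-05]), 'eef_pos': array([229.5379273 , 499.50416485, 186.69374727]), 'eef_rot': array([-3.14045019e+00, -6.17410885e-05,  2.71080867e+00]), 'wrist_force': array([ 0.37008387, -0.31760532, -0.09490107]), 'moment': array([-0.01146333, -0.00061031,  0.01552905]), 'finger_gap': 94.15045227864225} 14.0
top {'intrinsics': array([[419.81012004,   0.        , 277.42024218],
       [  0.        , 419.81012004, 211.58649605],
       [  0.        ,   0.        ,   1.        ]]), 'R': array([[ 0.00502213, -0.99981259, -0.01869648],
       [-0.9952462 , -0.00317896, -0.09733905],
       [ 0.09726137,  0.01909645, -0.99507565]]), 't': array([   6.07688778,  590.44018052, 1219.91432487])}
side {'intrinsics': array([[399.91596951,   0.        , 277.5577035 ],
       [  0.        , 399.91596951, 211.82466874],
       [  0.        ,   0.        ,   1.        ]]), 'R': array([[ 0.90514335, -0.42451121, -0.02248887],
       [-0.24313437, -0.47356546, -0.84653495],
       [ 0.34871363,  0.7717033 , -0.5318579 ]]), 't': array([-517.81838535,  211.60369775, 1041.45198509])}
```

View pics/top0.png

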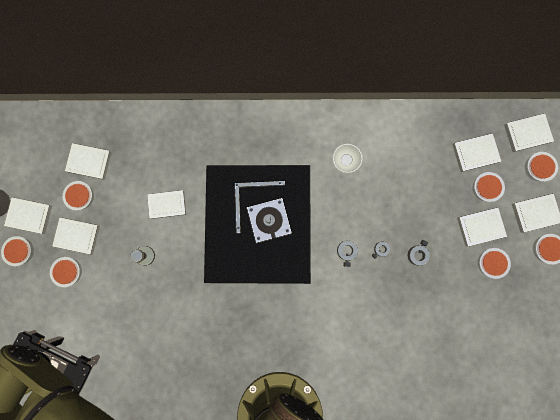

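View pics/side0.png

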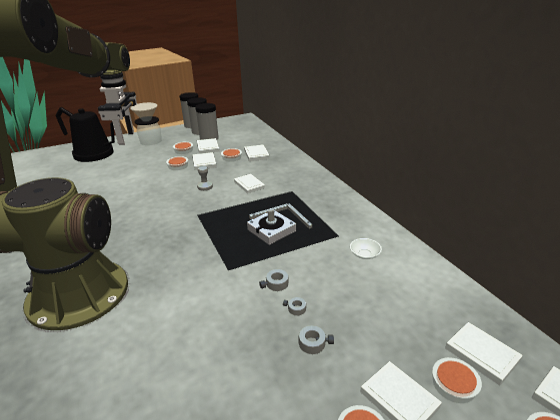

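The top view shows the stop's corner at about (238,185), the base centred near (269,220), and three collars at (347,250), (382,249) and (420,255). The card block is at (167,204), the tamper at (143,256) and the dish at (347,158). Next I'll zoom in.

Run:
```python
import cv2, numpy as np
p=np.load("top0.npz")["p"]
a=cv2.resize(p[170:260,220:320],None,fx=7.5,fy=6.6,interpolation=cv2.INTER_CUBIC)
a=cv2.resize(p[170:260,220:320],(660,594),interpolation=cv2.INTER_CUBIC)
cv2.imwrite("pics/t0base.png",a[:,:,::-1])
a=cv2.resize(p[225:285,330:440],(770,420),interpolation=cv2.INTER_CUBIC)
cv2.imwrite("pics/t0coll.png",a[:,:,::-1])
s=np.load("side0.npz")["p"]
a=cv2.resize(s[190:280,200:340],(784,504),interpolation=cv2.INTER_CUBIC)
cv2.imwrite("pics/s0base.png",a[:,:,::-1])
```

```text
(no output)
```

View pics/t0base.png

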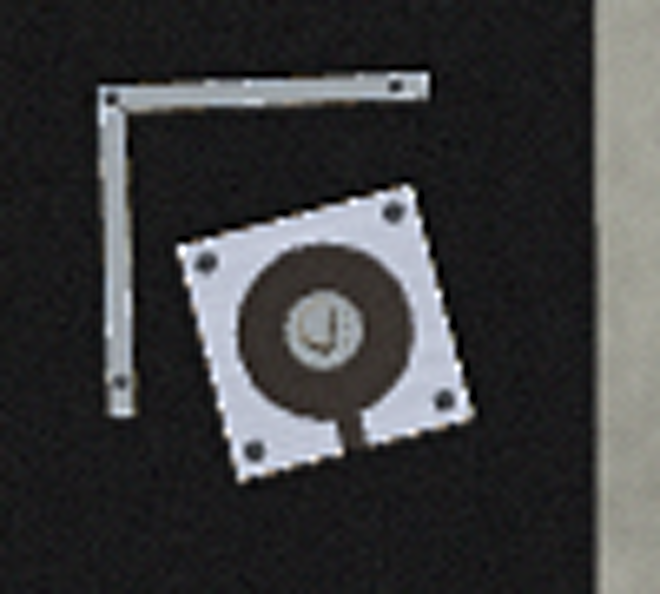

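View pics/t0coll.png

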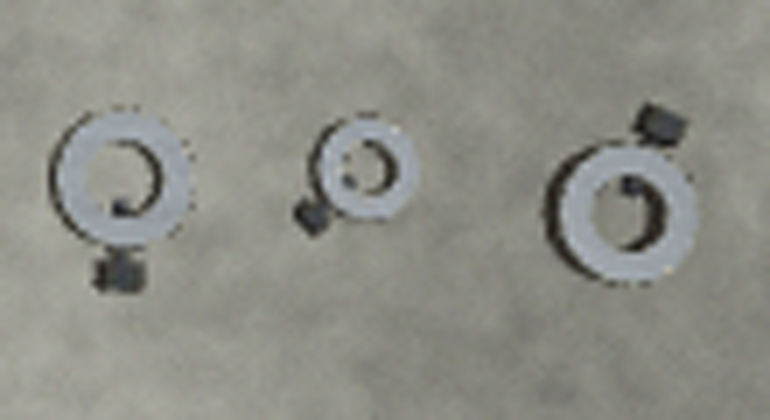

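View pics/s0base.png

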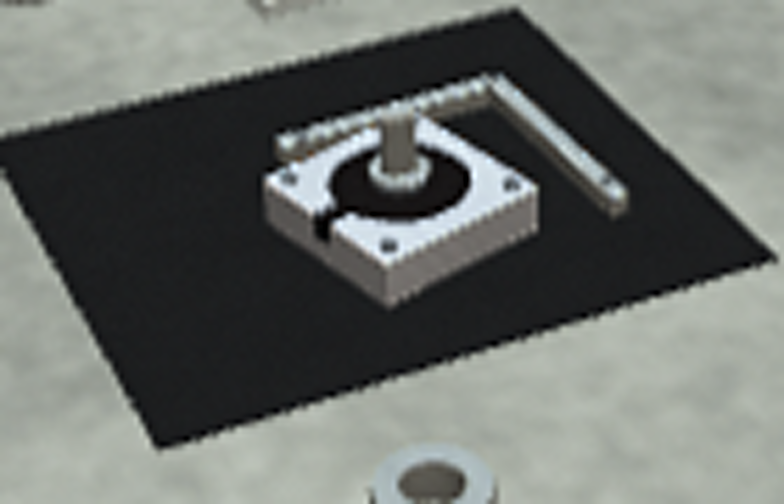

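```bash
cat > h.py <<'E'
import numpy as np, cv2
from cell import manip, optics
def cast(n,uv,z):
    c=optics.get_calibration(n);K,R,t=c["intrinsics"],c["R"],c["t"]
    uv=np.atleast_2d(np.asarray(uv,float))
    r=(R.T@np.linalg.inv(K)@np.c_[uv,np.ones(len(uv))].T).T
    C=-R.T@t
    return C+r*((z-C[2])/r[:,2])[:,None]
def proj(n,X):
    c=optics.get_calibration(n);Y=np.atleast_2d(X)@c["R"].T+c["t"]
    p=Y@c["intrinsics"].T; return p[:,:2]/p[:,2:]
def cloud(n,d):
    c=optics.get_calibration(n);K,R,t=c["intrinsics"],c["R"],c["t"]
    v,u=np.mgrid[:d.shape[0],:d.shape[1]]
    P=np.stack([(u-K[0,2])*d/K[0,0],(v-K[1,2])*d/K[1,1],d],-1)
    X=(P-t)@R; X[d==0]=np.nan
    return X
E
python3 - <<'E'
from h import *
np.set_printoptions(precision=1,suppress=True)
z=np.load("top0.npz");p,d=z["p"],z["d"]
g=p.astype(int)
X=cloud("top",d)
print("cam",[(-optics.get_calibration(n)["R"].T@optics.get_calibration(n)["t"]) for n in("top","side")])
# base top
sub=np.zeros(p.shape[:2],bool); sub[170:260,225:300]=1
m=(sub&(g.min(2)>185)).astype(np.uint8)
cs,_=cv2.findContours(m,0,1); c=max(cs,key=cv2.contourArea)
r=cv2.minAreaRect(c); print(r); b=cv2.boxPoints(r); w=cast("top",b,30);print("base corners",w[:,:2],w.mean(0)); 
print([np.degrees(np.arctan2(*(w[(i+1)%4]-w[i])[[1,0]])) for i in range(4)],[np.linalg.norm(w[(i+1)%4]-w[i]) for i in range(4)])
# bars
m=(sub&(g.min(2)>110)).astype(np.uint8); 
cs,_=cv2.findContours(m,0,1)
for c in cs:
    if cv2.contourArea(c)>60 : print(cv2.contourArea(c),cv2.boundingRect(c),c[:,0].tolist() if cv2.contourArea(c)<600 else "")
# heights
H=X[...,2]
print("z shaft patch"); print(H[212:230,260:280].round(0).astype(int))
print("collars")
m=((g.max(2)-g.min(2)<40)&(H>13)&(H<45)).astype(np.uint8); m[:,:325]=0;m[:235]=0;m[270:]=0;m[:,440:]=0
n,l,s,ce=cv2.connectedComponentsWithStats(m)
for i in range(1,n):
    if s[i,4]>30:
        q=X[l==i]; print(s[i],ce[i],np.nanmedian(q,0),np.nanmin(q,0),np.nanmax(q,0))
E
```

```text
cam [array([ 469. ,  -15.3, 1271.5]), array([ 157. , -923.3,  721.4])]
((268.77239990234375, 219.86898803710938), (36.173458099365234, 36.39628982543945), 74.93151092529297)
base corners [[603.3 100.7]
 [632.   -3.9]
 [528.  -32.1]
 [499.6  71.6]] [565.7  34.1  30. ]
[np.float64(-74.66294459869705), np.float64(-164.8204412321602), np.float64(105.3010033273661), np.float64(15.670463137481919)] [np.float64(108.44645841817892), np.float64(107.75662330616954), np.float64(107.52362136179582), np.float64(107.69038266680896)]
88.5 (263, 214, 12, 12) [[268, 214], [267, 215], [266, 215], [265, 216], [264, 217], [264, 218], [263, 219], [264, 220], [264, 221], [264, 222], [264, 223], [265, 224], [266, 224], [267, 225], [268, 225], [269, 225], [270, 225], [271, 224], [272, 223], [273, 223], [273, 222], [274, 221], [274, 220], [274, 219], [274, 218], [273, 217], [273, 216], [272, 215], [271, 215], [270, 214], [269, 214]]
654.0 (247, 198, 45, 45) 
250.0 (235, 181, 50, 52) [[274, 181], [273, 182], [272, 182], [271, 182], [270, 182], [269, 182], [268, 182], [267, 182], [266, 182], [265, 182], [264, 
[... 9778 characters left out ...]
        31
                    30                   26                   32
                    31                   34                   29
                    30                   33                   31
                    29                   31                   32
                    28                   27]]
collars
[337 241  21  26 276] [347.1 251.7] [ 471.9 -197.1   25.6] [ 430.5 -226.5   13.4] [ 504.3 -168.7   33.7]
[408 240  22  26 304] [419.4 253.7] [ 467.1 -412.5   25.9] [ 434.8 -437.4   13.3] [ 508.3 -378.4   33.1]
[372 242  18  17 146] [381.3 249.3] [ 479.7 -298.2   18.9] [ 454.5 -322.8   13.2] [ 501.9 -272.6   25.8]<stdin>:20: RuntimeWarning: invalid value encountered in cast
```

```bash
cat > meas.py <<'E'
from h import *
np.set_printoptions(precision=2,suppress=True)
def edge(gray,n,z,A,B,nrm,half=5,k=40,dirn=None):
    """subpixel max-gradient along normal around the world segment A-B (at z); returns fitted world line pts"""
    pts=[]
    for s in np.linspace(0.0,1,k):
        P=np.array(A)*(1-s)+np.array(B)*s
        offs=np.arange(-half,half+.01,0.5)
        Q=np.array([[P[0]+o*nrm[0],P[1]+o*nrm[1],z] for o in offs])
        uv=proj(n,Q).astype(np.float32)
        v=cv2.remap(gray,uv[:,0].reshape(1,-1),uv[:,1].reshape(1,-1),cv2.INTER_LINEAR)[0]
        gr=np.gradient(v); w=np.clip(gr*(dirn or 1),0,None)
        if w.sum()<20: continue
        i=w.argmax(); sl=slice(max(0,i-5),i+6)
        o=(offs[sl]*w[sl]).sum()/w[sl].sum()
        pts.append([P[0]+o*nrm[0],P[1]+o*nrm[1]])
    pts=np.array(pts,np.float32)
    vx,vy,x0,y0=cv2.fitLine(pts,cv2.DIST_HUBER,0,.01,.01).ravel()
    return np.array([x0,y0]),np.array([vx,vy]),len(pts)
E
python3 - <<'E'
from meas import *
p=np.load("top0.npz")["p"]; g=cv2.cvtColor(p,cv2.COLOR_RGB2GRAY).astype(np.float32)
c=cast("top",[[238.5,186.5],[284,184.5],[239.5,232]],14)
print("approx",c)
O,A,B=c[:,:2]
ux=(O-B)/np.linalg.norm(O-B)
# outer edges of bars' tops and inner edges (z=14), offsets 12
a,v,n=edge(g,"top",14,O+(A-O)*.1,A-(A-O)*.08,[-1,0],5,dirn=-1); print("far inner",a,np.degrees(np.arctan2(v[1],v[0])),n)
a2,v2,n=edge(g,"top",14,O+(A-O)*.1+[11,0],A-(A-O)*.08+[11,0],[1,0],5,dirn=-1); print("far outer",a2,np.degrees(np.arctan2(v2[1],v2[0])),n, np.cross(v,a2-a))
b,w,n=edge(g,"top",14,O+(B-O)*.1,B-(B-O)*.08,[0,-1],5,dirn=-1); print("left inner",b,np.degrees(np.arctan2(w[1],w[0])),n)
b2,w2,n=edge(g,"top",14,O+(B-O)*.1+[0,11],B-(B-O)*.08+[0,11],[0,1],5,dirn=-1); print("left outer",b2,np.degrees(np.arctan2(w2[1],w2[0])),n,np.cross(w,b2-b))
s=np.linalg.solve(np.c_[v,-w],b-a); print("corner",a+v*s[0])
s=np.linalg.solve(np.c_[v2,-w2],b2-a2); print("outer corner",a2+v2*s[0])
# shaft/collar
for nm,z in (("top",76),):
    a=cv2.resize(p[205:235,255:285],(600,600),interpolation=cv2.INTER_CUBIC); cv2.imwrite("pics/shaft0.png",a[:,:,::-1])
H=g.copy()
# collar top ring and bore
roi=g[232:266,362:400]
m=(roi>150).astype(np.uint8)
cs,h=cv2.findContours(m,cv2.RETR_CCOMP,1)
for c in cs:
    if len(c)>=8 and cv2.contourArea(c)>20:
        e=cv2.fitEllipse(c); ctr=np.array(e[0])+[362,232]; print("ell",ctr,e[1],e[2],cast("top",[ctr],20))
e1=cast("top",[[372+0,248]],20)
E
```

```text
approx [[667.94 127.25  14.  ]
 [674.35 -10.73  14.  ]
 [529.95 122.3   14.  ]]
far inner [672.06  52.53] -87.311226 40
far outer [683.72  53.98] -86.76975 40 11.715729
left inner [593.21 124.05] 2.841146 40
left outer [596.69 135.67] 1.8423245 40 11.434361
corner [668.53 127.79]
outer corner [678.96 138.32]
ell [382.42 248.59] (13.237585067749023, 13.365753173828125) 50.842288970947266 [[ 482.36 -302.35   20.  ]]
ell [382.63 248.42] (8.757190704345703, 9.466815948486328) 117.79747009277344 [[ 482.86 -302.98   20.  ]]
ell [365.74 246.6 ] (10.622014045715332, 18.791967391967773) 169.8850860595703 [[ 487.97 -253.31   20.  ]]<stdin>:9: DeprecationWarning: Arrays of 2-dimensional vectors are deprecated. Use arrays of 3-dimensional vectors instead. (deprecated in NumPy 2.0)
<stdin>:11: DeprecationWarning: Arrays of 2-dimensional vectors are deprecated. Use arrays of 3-dimensional vectors instead. (deprecated in NumPy 2.0)
```

Run:
```python
import cv2,numpy as np
p=np.load("top0.npz")["p"]
a=cv2.resize(p[230:270,360:405],(720,600),interpolation=cv2.INTER_NEAREST); cv2.imwrite("pics/coll0.png",a[:,:,::-1])
```

```text
(no output)
```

View pics/shaft0.png

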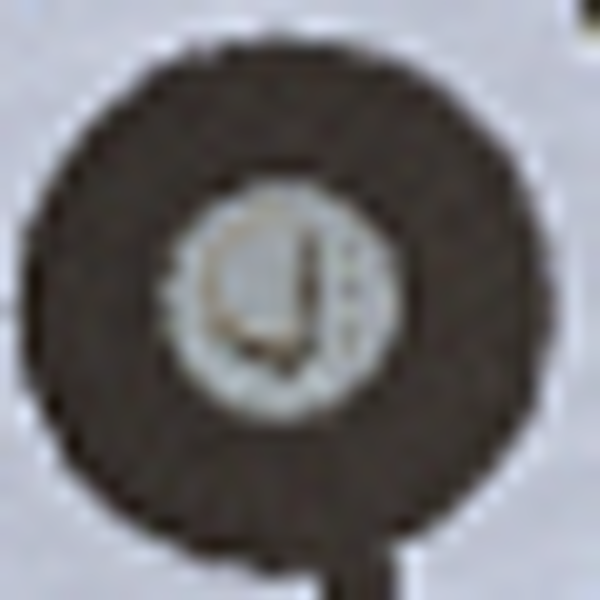

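View pics/coll0.png

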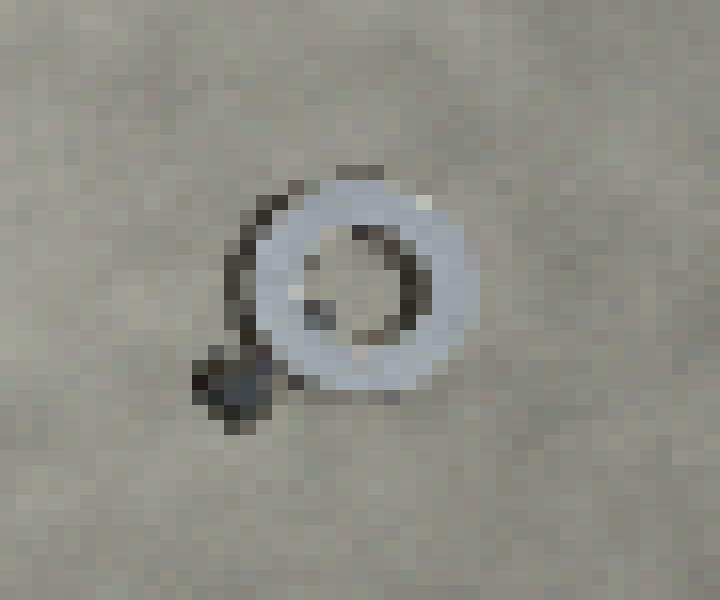

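```bash
cat > plan.py <<'E'
import numpy as np, json, os
F="cmd.json"
def load():
    return json.load(open(F)) if os.path.exists(F) else [229.675,499.738,187.246,float(np.pi/2+1.073+0.067)]
def plan(wps,save=True,start=None):
    """wps: list of (x,y,z,yaw,grip) one per row (10). prints tool deltas, stores new cmd"""
    x0,y0,z0,w0=start or load()
    tx=np.array([np.cos(w0),np.sin(w0)]); ty=np.array([np.sin(w0),-np.cos(w0)])
    rows=[]
    for (x,y,z,w,g) in wps:
        d=np.array([x-x0,y-y0])
        rows.append([round(float(d@tx),1),round(float(d@ty),1),round(z0-z,1),round(w0-w,3),g])
    r=rows[-1]
    e=np.array([x0,y0])+r[0]*tx+r[1]*ty
    if save: json.dump([float(e[0]),float(e[1]),z0-r[2],w0-r[3]],open(F,"w"))
    print("; ".join(" ".join(f"{v:g}" for v in r) for r in rows)); print(len(rows),"end",e,z0-r[2],w0-r[3])
def lin(A,B,n,ga=None):
    A=np.array(A,float);B=np.array(B,float)
    return [tuple(A+(B-A)*(i+1)/n) for i in range(n)]
E
python3 - <<'E'
from plan import *; from h import *
s=manip.read_state(); print(load(),s["eef_rot"])
c=load(); W=np.radians(182.5)
plan(lin(c+[94],[465,36,120,W,60],10))
print(cast("top",[[374.3,255.4]],10),cast("top",[[382.5,248.5]],20))
for n in ([143,256],[347,158],[167,204]): print(cast("top",[n],20))
E
```

```text
[229.675, 499.738, 187.246, 2.7107963267948967] [-3.14061240e+00 -5.38207753e-05  2.71077422e+00]
-40.7 -32.3 6.7 -0.047 90.6; -81.5 -64.6 13.4 -0.095 87.2; -122.2 -96.9 20.2 -0.142 83.8; -163 -129.2 26.9 -0.19 80.4; -203.7 -161.5 33.6 -0.237 77; -244.5 -193.9 40.3 -0.285 73.6; -285.2 -226.2 47.1 -0.332 70.2; -326 -258.5 53.8 -0.38 66.8; -366.7 -290.8 60.5 -0.427 63.4; -407.5 -323.1 67.2 -0.474 60
10 end [465.01836544  35.98875704] 120.046 3.1847963267948964
[[ 462.14394218 -280.20345892   10.        ]] [[ 482.61435629 -302.59964183   20.        ]]
[[456.88296861 409.03931284  20.        ]]
[[ 754.77606826 -200.96653735   20.        ]]
[[613.20311989 341.88333107  20.        ]]
```

Request:
jog_arm --deltas "-40.7 -32.3 6.7 -0.047 90.6; -81.5 -64.6 13.4 -0.095 87.2; -122.2 -96.9 20.2 -0.142 83.8; -163 -129.2 26.9 -0.19 80.4; -203.7 -161.5 33.6 -0.237 77; -244.5 -193.9 40.3 -0.285 73.6; -285.2 -226.2 47.1 -0.332 70.2; -326 -258.5 53.8 -0.38 66.8; -366.7 -290.8 60.5 -0.427 63.4; -407.5 -323.1 67.2 -0.474 60"

```text
clock: 1.35
eef_pos: [465.5, 34.3, 119.8]
eef_rot: [3.142, -0.0, -3.097]
wrist_force: [0.9, 1.3, 0.7]
finger_gap: 60.2
```

```bash
cat >> plan.py <<'E'
C=np.array([668.5,127.6]); YS=np.radians(2.5)
def S(xs,ys):
    c,s=np.cos(YS),np.sin(YS); return [float(C[0]+c*xs-s*ys),float(C[1]+s*xs+c*ys)]
E
python3 - <<'E'
from plan import *
c=load(); W=np.radians(182.5)
A=S(-195,-89)
w=[(*A,70,W,60),(*A,22,W,60)]
for xs in np.linspace(-183,-122,8): w.append((*S(xs,-89),22,W,60))
print(A); plan(w)
E
```

```text
[477.5677222670526, 30.178927742974125]
-12.3 -6.3 50 -0 60; -12.3 -6.3 98 -0 60; -24.3 -6.3 98 -0 60; -33 -6.3 98 -0 60; -41.7 -6.3 98 -0 60; -50.4 -6.3 98 -0 60; -59.1 -6.3 98 -0 60; -67.9 -6.3 98 -0 60; -76.6 -6.3 98 -0 60; -85.3 -6.3 98 -0 60
10 end [550.51086762  33.37876275] 22.046000000000006 3.1847963267948964
```

Request:
jog_arm --deltas "-12.3 -6.3 50 0 60; -12.3 -6.3 98 0 60; -24.3 -6.3 98 0 60; -33 -6.3 98 0 60; -41.7 -6.3 98 0 60; -50.4 -6.3 98 0 60; -59.1 -6.3 98 0 60; -67.9 -6.3 98 0 60; -76.6 -6.3 98 0 60; -85.3 -6.3 98 0 60"

```text
clock: 2.6
eef_pos: [551.1, 33.4, 22.0]
eef_rot: [3.142, -0.0, -3.098]
wrist_force: [0.1, -0.2, -0.9]
finger_gap: 60.1
```

```bash
cat > snap.py <<'E'
import sys
from h import *
k=sys.argv[1]
for n,(r0,r1,c0,c1) in {"top":(160,270,215,345),"side":(180,280,200,340)}.items():
    if len(sys.argv)>2 and sys.argv[2]!=n: continue
    p,d=optics.camera(n); np.savez(f"{n}{k}.npz",p=p,d=d)
    if len(sys.argv)>3: r0,r1,c0,c1=map(int,sys.argv[3:7])
    f=min(780/(c1-c0),590/(r1-r0))
    a=cv2.resize(p[r0:r1,c0:c1],None,fx=f,fy=f,interpolation=cv2.INTER_CUBIC); cv2.imwrite(f"pics/{n}{k}.png",a[:,:,::-1])
E
python3 snap.py 1 top
```

```text
(no output)
```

View pics/top1.png

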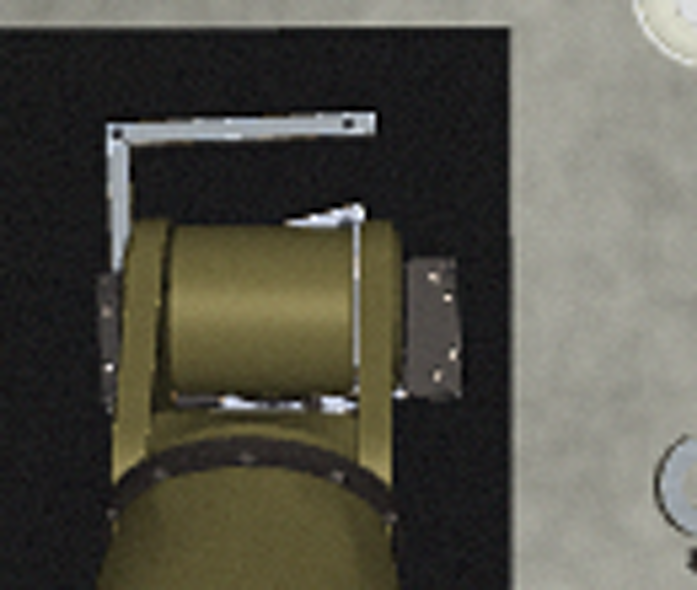

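```bash
python3 snap.py 1 side 150 300 170 370
python3 - <<'E'
from h import *
print({k:np.round(v,2) for k,v in manip.read_state().items()})
E
```

```text
{'clock': np.float64(2.7), 'joints': array([-0.01,  0.5 ,  1.67, -0.  ,  0.98, -1.62]), 'qd': array([ 0.  , -0.01,  0.03, -0.  , -0.01, -0.  ]), 'effort': array([ 0.000e+00, -5.735e+01, -2.982e+01, -1.000e-02,  1.700e-01,
        1.000e-02]), 'eef_pos': array([551.21,  33.39,  21.97]), 'eef_rot': array([-3.14,  0.  , -3.1 ]), 'wrist_force': array([-0.3 ,  0.44,  0.15]), 'moment': array([-0.01, -0.  , -0.05]), 'finger_gap': np.float64(60.0)}
```

View pics/side1.png

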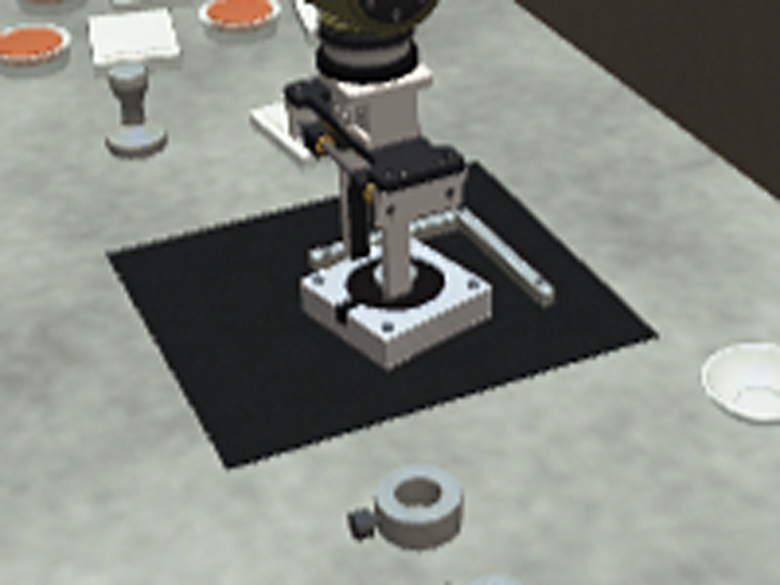

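Run:
```python
from h import *
np.set_printoptions(precision=1,suppress=True)
for z in (8,32,40,50): print(z,proj("side",[[551,33-30,z],[551,33-40,z],[551,33+30,z]]).tolist(), ((proj("side",[[551,33-35,z]])-[170,150])*3.9))
z=np.load("side1.npz"); X=cloud("side",z["d"])
print(X[222:232,268:278].reshape(-1,3)[::5])
```

```text
8 [[270.8890972398712, 234.37292528673427], [272.2341232191929, 236.0624489790723], [263.1600671446782, 224.66428049817253]] [[396.1 332.3]]
32 [[270.6421758007323, 227.94312729370716], [271.99980379358675, 229.60948921287974], [262.84420363442695, 218.3718427201046]] [[395.1 307.2]]
40 [[270.5587153665314, 225.76982985062543], [271.9205958925942, 227.4281702848923], [262.7374946778938, 216.246052790101]] [[394.8 298.7]]
50 [[270.45356393953114, 223.03170214228257], [271.8207971792998, 224.67979771637596], [262.6030914806969, 213.56855530119515]] [[394.4 288. ]]
[[541.5  -0.8  58.9]
 [554.6  -8.3  59.4]
 [541.   -1.8  56. ]
 [554.3  -8.7  56.1]
 [542.8   2.9  49.1]
 [554.4  -8.2  52.2]
 [543.3   4.4  44.4]
 [565.7  18.1  29.2]
 [542.2   2.2  42.4]
 [560.6   6.7  33.9]
 [546.4  12.5  31.1]
 [557.9   0.5  34.8]
 [544.3   7.8  31. ]
 [557.9   1.   30.9]
 [541.4   1.2  32.2]
 [556.1  -3.   30.2]
 [539.2  -3.6  32.2]
 [553.4  -8.9  31. ]
 [536.9  -9.   32.6]
 [550.9 -14.4  31.5]]
```

Run:
```python
from h import *
np.set_printoptions(precision=1,suppress=True)
print("exp tips px", proj("side",[[229.5+.418*50,499.5+.908*50,173],[229.5-.418*50,499.5-.908*50,173]]))
z=np.load("side0.npz"); X=cloud("side",z["d"])
for (r,c) in [(100,104),(110,104),(115,104),(120,104),(125,128),(130,128),(135,118),(140,118),(143,118),(120,125),(142,115)]: print(r,c,X[r,c],z["p"][r,c])
a=cv2.resize(z["p"][60:180,50:200],None,fx=5,fy=5); cv2.imwrite("pics/s0tip.png",a[:,:,::-1])
z=np.load("side1.npz"); X=cloud("side",z["d"])
for r in range(170,232,4): print(r,X[r,271],X[r,262])
```

```text
exp tips px [[133.1 142.2]
 [124.4 153.4]]
100 104 [ 223.2 2093.1  -69.6] [55 30 20]
110 104 [179.3 426.1 337.1] [49 47 46]
115 104 [175.8 438.3 318. ] [85 83 78]
120 104 [ 190.  2076.5 -202. ] [80 64 57]
125 128 [246.  537.4 241.2] [17 17 18]
130 128 [242.6 544.  221.2] [23 22 19]
135 118 [202.6 450.6 241.8] [114 110 104]
140 118 [198.8 448.9 225.5] [113 108 102]
143 118 [196.5 451.  214.5] [110 108 102]
120 125 [240.3 542.8 258.8] [65 60 55]
142 115 [ 201.7 1052.8   -0. ] [169 176 166]
170 [556.8  -1.8 228.5] [532.1   4.  231.6]
174 [555.2  -4.4 217.6] [528.   -4.9 224.3]
178 [551.9 -11.  209. ] [531.1   4.2 207. ]
182 [553.4  -6.7 194. ] [531.2   6.  193.5]
186 [552.9  -6.8 181.3] [528.6   1.1 183.7]
190 [543.  -28.8 181.8] [552.6  62.4 134.4]
194 [533.1 -50.7 182.7] [523.9  -7.7 163.4]
198 [528.3 -60.9 176.6] [519.9 -16.1 155.7]
202 [533.6 -47.5 155.4] [553.8  70.3  87.6]
206 [533.4 -46.9 142.2] [550.2  62.8  78.2]
210 [549.   -9.4 103.8] [550.2  64.7  62.5]
214 [550.2  -5.7  87.5] [550.   65.9  47. ]
218 [547.7 -10.4  76.9] [549.5  66.3  31.9]
222 [548.3  -7.8  60.9] [540.4  45.   32.1]
226 [557.   13.7  30.8] [531.8  25.1  31.7]
230 [547.2  -8.   32.4] [523.5   5.9  31.2]
```

View pics/s0tip.png

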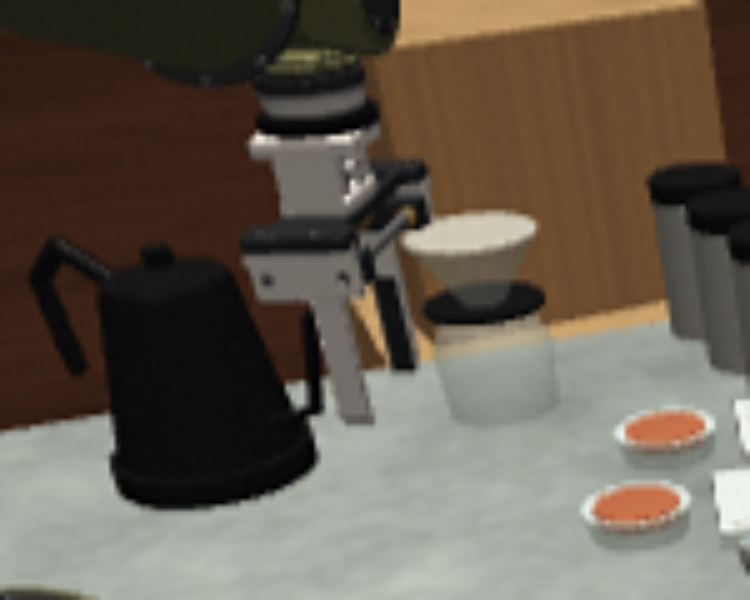

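The arm stopped with the fingers over the base and straddling the shaft, with no contact force and the base unmoved. So the true tips are at z≥30, and about 40 by ray, while the reported TCP z of 22 with tips 14 ahead implies z=8. I won't trust the reported height. I'll back out, go lower in free space, and measure the offset with the camera and by touching the counter.

Run:
```python
from plan import *
W=load()[3]
w=lin((*S(-122,-89),22.05,W,60),(*S(-195,-89),22.05,W,60),4)+lin((*S(-195,-89),22,W,60),(*S(-195,-89),2,W,60),4)+[(*S(-195,-89),2,W,60)]*2
plan(w)
```

```text
18.3 -0 -0 0 60; 36.5 -0 -0 0 60; 54.8 -0 -0 0 60; 73 -0 -0 0 60; 73 -0 5 0 60; 73 -0 10 0 60; 73 -0 15 0 60; 73 -0 20 0 60; 73 -0 20 0 60; 73 -0 20 0 60
10 end [477.57898637  30.22587566] 2.0460000000000065 3.1847963267948964
```

Request:
jog_arm --deltas "18.3 0 0 0 60; 36.5 0 0 0 60; 54.8 0 0 0 60; 73 0 0 0 60; 73 0 5 0 60; 73 0 10 0 60; 73 0 15 0 60; 73 0 20 0 60; 73 0 20 0 60; 73 0 20 0 60"

```text
clock: 3.95
eef_pos: [477.7, 30.2, 2.1]
eef_rot: [-3.142, 0.0, -3.098]
wrist_force: [-0.3, 0.4, 0.4]
finger_gap: 60.1
```

```bash
python3 snap.py 2 side 150 300 170 370
python3 - <<'E'
from h import *
np.set_printoptions(precision=1,suppress=True)
z=np.load("side2.npz"); X=cloud("side",z["d"])
x,y=477.6,30.2
for zz in (0,10,20,30,40): print(zz,proj("side",[[x,y-38,zz],[x,y+38,zz]]).tolist(),((proj("side",[[x,y-38,zz]])-[170,150])*3.9))
E
```

```text
0 [[250.20497621453043, 244.82216810401056], [241.24261042659438, 231.86937484278528]] [[312.8 369.8]]
10 [[250.00825011071638, 242.1397609565581], [241.0171032286349, 229.25741348856545]] [[312.  359.3]]
20 [[249.80976749357868, 239.43340333277], [240.78967701173053, 226.62322489119137]] [[311.3 348.8]]
30 [[249.60950473248442, 236.70277302335413], [240.5603071755365, 223.96652411452544]] [[310.5 338.1]]
40 [[249.40743777101605, 233.94754201334467], [240.3289686974268, 221.28702133131426]] [[309.7 327.4]]
```

View pics/side2.png

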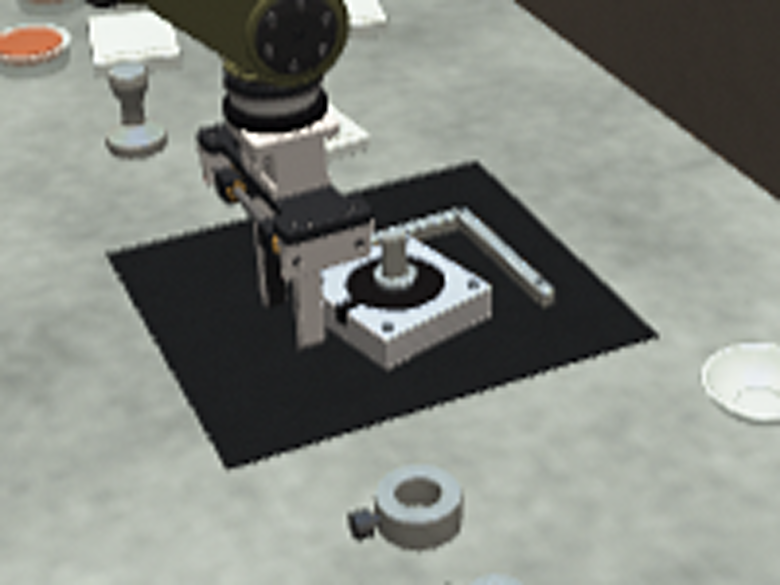

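The base hasn't moved. The near fingertip ends at picture (311,347), about z≈21 with the reported TCP at 2, so the tips are about 19–20 mm *above* the reported TCP. I'll command about -12 to put the tips at z≈8, and push.

Run:
```python
from plan import *
W=load()[3]
w=[(*S(-195,-89),-5,W,60),(*S(-195,-89),-12,W,60)]+[(*S(x,-89),-12,W,60) for x in np.linspace(-185,-128,8)]
plan(w)
```

```text
0 -0 7 0 60; 0 -0 14 0 60; -10 -0 14 0 60; -18.1 -0 14 0 60; -26.3 -0 14 0 60; -34.4 -0 14 0 60; -42.6 -0 14 0 60; -50.7 -0 14 0 60; -58.8 -0 14 0 60; -67 -0 14 0 60
10 end [544.51646642  33.11962135] -11.953999999999994 3.1847963267948964
```

Request:
jog_arm --deltas "0 0 7 0 60; 0 0 14 0 60; -10 0 14 0 60; -18.1 0 14 0 60; -26.3 0 14 0 60; -34.4 0 14 0 60; -42.6 0 14 0 60; -50.7 0 14 0 60; -58.8 0 14 0 60; -67 0 14 0 60"

```text
clock: 5.25
eef_pos: [545.0, 33.0, -12.0]
eef_rot: [-3.142, -0.0, -3.099]
wrist_force: [-4.0, 0.1, -1.1]
finger_gap: 60.0
```

```bash
python3 snap.py 3 side 150 300 170 370; python3 snap.py 3 top
```

```text
(no output)
```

View pics/side3.png

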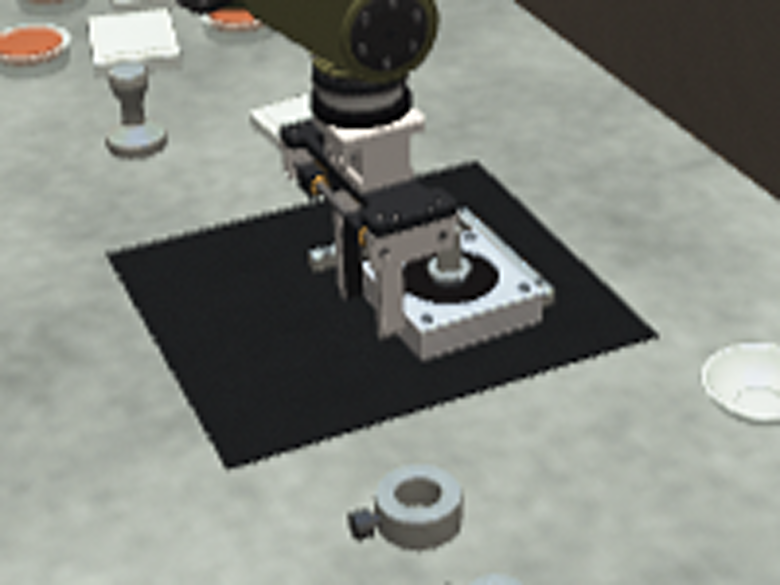

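View pics/top3.png

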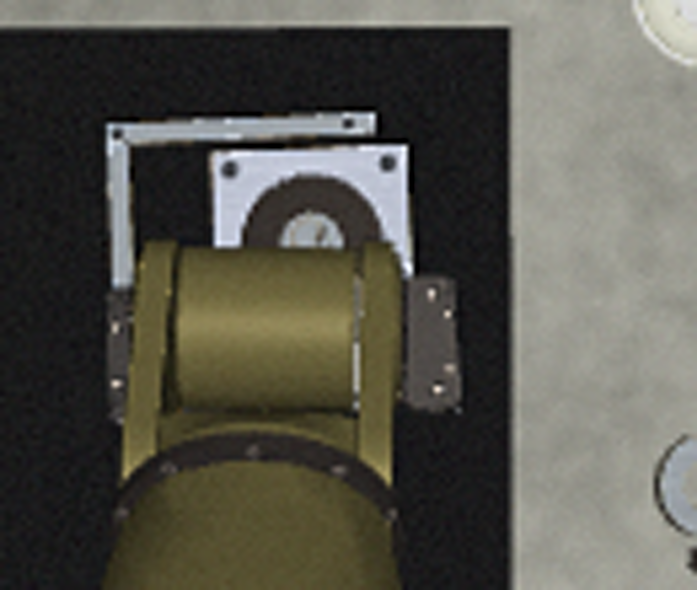

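Run:
```python
from plan import *
W=load()[3]
plan([(*S(x,-89),-12,W,60) for x in np.linspace(-126.5,-117,10)])
```

```text
-1.5 -0 0 0 60; -2.5 -0 0 0 60; -3.6 -0 0 0 60; -4.7 -0 0 0 60; -5.7 -0 0 0 60; -6.8 -0 0 0 60; -7.8 -0 0 0 60; -8.9 -0 0 0 60; -9.9 -0 0 0 60; -11 -0 0 0 60
10 end [555.50620196  33.59471392] -11.953999999999994 3.1847963267948964
```

Request:
jog_arm --deltas "-1.5 0 0 0 60; -2.5 0 0 0 60; -3.5 0 0 0 60; -4.5 0 0 0 60; -5.5 0 0 0 60; -6.5 0 0 0 60; -7.5 0 0 0 60; -8.5 0 0 0 60; -9.5 0 0 0 60; -11 0 0 0 60"

```text
clock: 6.6
eef_pos: [555.0, 33.6, -11.8]
eef_rot: [-3.142, -0.001, -3.098]
wrist_force: [-6.8, -0.2, 2.9]
finger_gap: 59.8
```

Run:
```python
from plan import *
W=load()[3]
T=W-np.pi/2
w=[(*S(-123,-89),10,W,60),(*S(-124,-92),65,W,60)]
for i in range(1,9):
    f=i/8; w.append((*S(-124+(-58+124)*f,-92+(-170+92)*f),65,W-0.18*i,60))
plan(w)
print("--")
w=[(*S(-58,-170),30,T,60),(*S(-58,-170),-12,T,60)]+[(*S(-58+3*f,-162+42*f),-12,T,60) for f in np.linspace(0,1,8)]
plan(w)
```

```text
6 -0 -22 0 60; 7 -3 -77 0 60; -1.2 -12.8 -77 0.18 60; -9.5 -22.5 -77 0.36 60; -17.8 -32.3 -77 0.54 60; -26 -42 -77 0.72 60; -34.3 -51.7 -77 0.9 60; -42.5 -61.5 -77 1.08 60; -50.8 -71.2 -77 1.26 60; -59 -81 -77 1.44 60
10 end [617.94955604 -44.78147845] 65.046 1.7447963267948965
--
0 0 35 0.131 60; 0 0 77 0.131 60; 7.9 1.1 77 0.131 60; 13.8 2.3 77 0.131 60; 19.7 3.5 77 0.131 60; 25.6 4.7 77 0.131 60; 31.5 5.9 77 0.131 60; 37.4 7.1 77 0.131 60; 43.3 8.3 77 0.131 60; 49.2 9.5 77 0.131 60
10 end [618.78843996   5.32028074] -11.953999999999994 1.6137963267948965
```

Request:
jog_arm --deltas "6 0 -22 0 60; 7 -3 -77 0 60; -1.2 -12.8 -77 0.18 60; -9.5 -22.5 -77 0.36 60; -17.8 -32.3 -77 0.54 60; -26 -42 -77 0.72 60; -34.3 -51.7 -77 0.9 60; -42.5 -61.5 -77 1.08 60; -50.8 -71.2 -77 1.26 60; -59 -81 -77 1.44 60"

```text
clock: 7.85
eef_pos: [618.5, -45.2, 65.3]
eef_rot: [3.141, 0.0, 1.739]
wrist_force: [0.9, 0.7, 0.9]
finger_gap: 59.9
```

Request:
jog_arm --deltas "0 0 35 0.131 60; 0 0 77 0.131 60; 7.9 1.1 77 0.131 60; 13.8 2.3 77 0.131 60; 19.7 3.5 77 0.131 60; 25.6 4.7 77 0.131 60; 31.5 5.9 77 0.131 60; 37.4 7.1 77 0.131 60; 43.3 8.3 77 0.131 60; 49.2 9.5 77 0.131 60"

```text
clock: 9.1
eef_pos: [618.7, 5.2, -11.0]
eef_rot: [3.142, 0.001, 1.614]
wrist_force: [-4.8, -11.2, 2.4]
finger_gap: 59.8
```

```bash
python3 snap.py 4 side 150 300 170 370; python3 snap.py 4 top
```

```text
(no output)
```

View pics/side4.png

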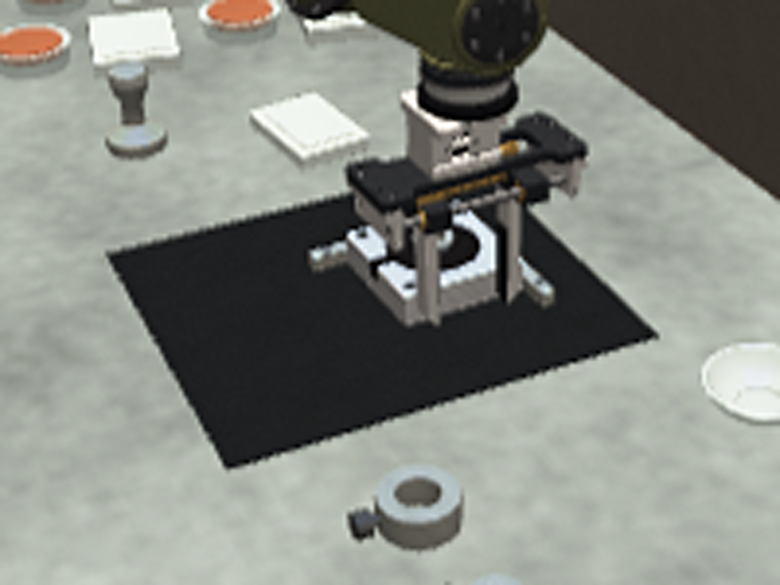

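View pics/top4.png

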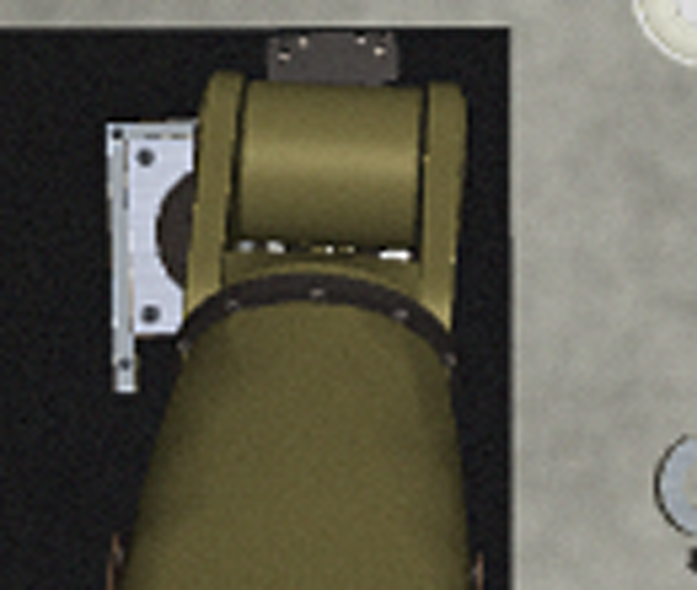

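Run:
```python
from plan import *
T=load()[3]
w=[(*S(-55,-118.8),-12,T,60),(*S(-54.5,-118.5),-12,T,60),(*S(-56,-128),20,T,60),(*S(-58,-140),72,T+.1,60)]
for i in range(1,7):
    f=i/6; w.append((*S(-58+(-50)*f,-140-90*f),80,T+.1+0.18*i,60))
plan(w)
```

```text
1.2 -0 0 0 60; 1.5 0.5 0 0 60; -8 -1 -32 0 60; -20 -3 -84 -0.1 60; -35 -11.3 -92 -0.28 60; -50 -19.6 -92 -0.46 60; -65 -28 -92 -0.64 60; -80 -36.3 -92 -0.82 60; -95 -44.6 -92 -1 60; -110 -52.9 -92 -1.18 60
10 end [ 570.66588098 -106.85203901] 80.046 2.7937963267948964
```

Request:
jog_arm --deltas "1.2 0 0 0 60; 1.5 0.5 0 0 60; -8 -1 -32 0 60; -20 -3 -84 -0.1 60; -35 -11.3 -92 -0.28 60; -50 -19.6 -92 -0.46 60; -65 -28 -92 -0.64 60; -80 -36.3 -92 -0.82 60; -95 -44.6 -92 -1 60; -110 -52.9 -92 -1.18 60"

```text
clock: 10.45
eef_pos: [571.1, -106.7, 81.4]
eef_rot: [3.141, 0.002, 2.8]
wrist_force: [0.3, -0.4, 0.1]
finger_gap: 59.9
```

```bash
python3 snap.py 5 top 170 240 220 310; python3 snap.py 5 side 180 260 220 330
```

```text
(no output)
```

View pics/top5.png

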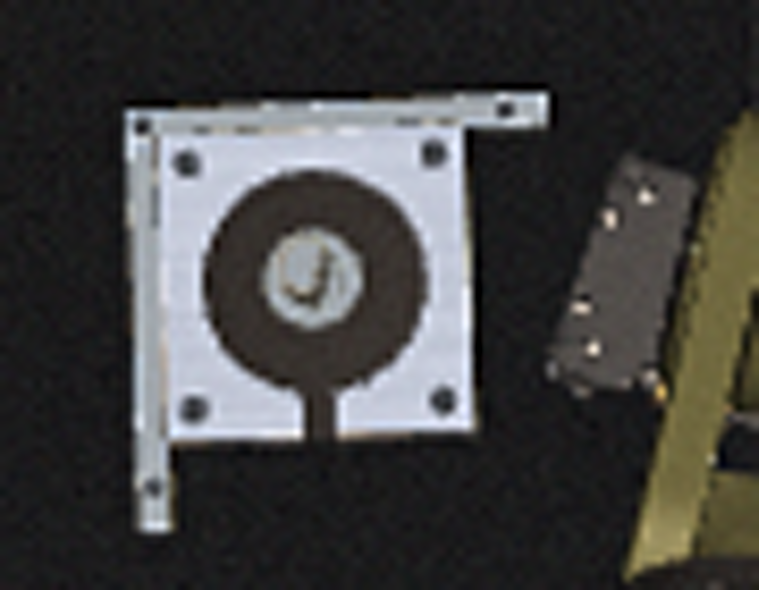

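View pics/side5.png

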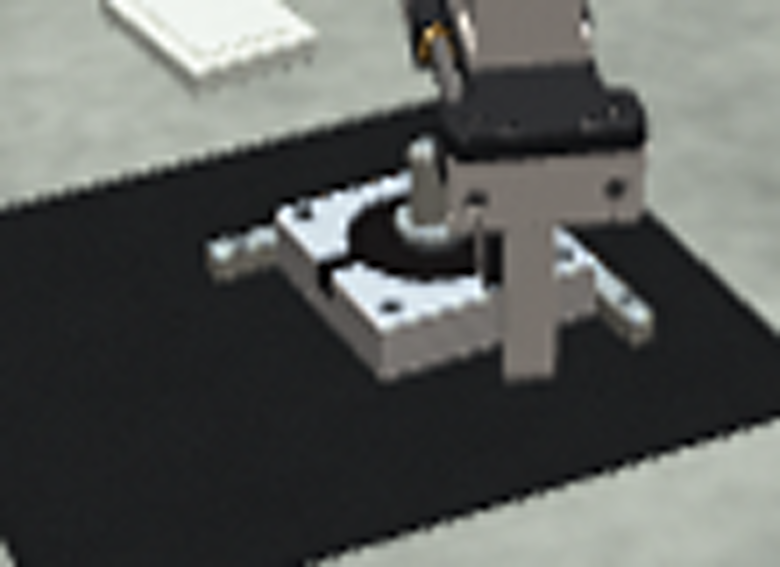

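```bash
python3 - <<'E' 2>/dev/null
from meas import *; from plan import S
p=np.load("top5.npz")["p"]; g=cv2.cvtColor(p,cv2.COLOR_RGB2GRAY).astype(np.float32)
def ang(v): return np.degrees(np.arctan2(v[1],v[0]))%180
# base right edge & front edge at z=30, left bar outer etc
a,v,n=edge(g,"top",30,S(-10,-110),S(-100,-110),[0,-1],6,dirn=-1); print("right",a,ang(v))
b,w,n=edge(g,"top",30,S(-110,-15),S(-110,-45),[-1,0],6,dirn=-1); print("frontL",b,ang(w))
b2,w2,n=edge(g,"top",30,S(-110,-65),S(-110,-100),[-1,0],6,dirn=-1); print("frontR",b2,ang(w2))
P=np.array([b,b2]); d=b2-b; print("front dir",ang(d))
M=np.c_[v,-d]; s=np.linalg.solve(M,b-a); print("near right corner",a+v*s[0],"expected",S(-110,-110))
# shaft top: bright/gray? print patch
cv2.imwrite("pics/shaft5.png",cv2.resize(p[195:212,247:268],None,fx=28,fy=28,interpolation=cv2.INTER_NEAREST)[:,:,::-1])
print(proj("top",[[*S(-55,-55),76],[*S(-55,-55),40]]))
E
```

```text
right [617.66  15.29] 2.855562
frontL [560.31  90.52] 90.04053
frontR [563.17  39.39] 92.43322
front dir 93.20319
near right corner [564.67  12.65] expected [563.4028282361826, 12.906563015808686]
[[255.66 201.07]
 [256.51 202.56]]
```

View pics/shaft5.png

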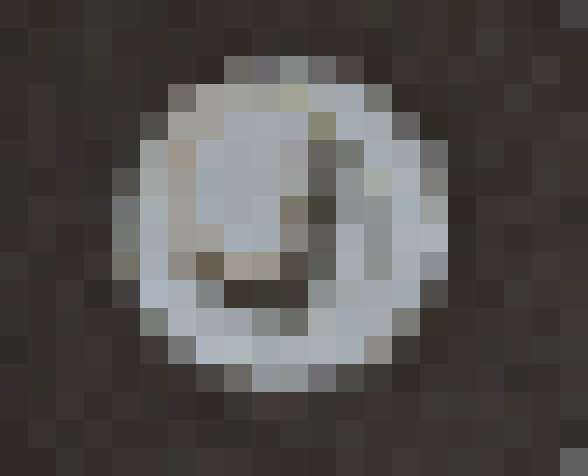

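Run:
```python
from plan import *
c=load(); Y=2.932
w=lin(c+[60],(616.8,72.3,80,Y,60),4)+[(616.8,72.3,52,Y,50),(616.8,72.3,25,Y,40)]+[(616.8,72.3,25,Y,g) for g in (30,25,22,20)]
plan(w)
```

```text
4.4 46 0 -0.035 60; 8.8 92.1 0 -0.069 60; 13.3 138.1 0 -0.104 60; 17.7 184.1 0 -0.138 60; 17.7 184.1 28 -0.138 50; 17.7 184.1 55 -0.138 40; 17.7 184.1 55 -0.138 30; 17.7 184.1 55 -0.138 25; 17.7 184.1 55 -0.138 22; 17.7 184.1 55 -0.138 20
10 end [616.77188302  72.25780599] 25.046000000000006 2.9317963267948963
```

Request:
jog_arm --deltas "4.4 46 0 -0.035 60; 8.8 92.1 0 -0.069 60; 13.3 138.1 0 -0.104 60; 17.7 184.1 0 -0.138 60; 17.7 184.1 28 -0.138 50; 17.7 184.1 55 -0.138 40; 17.7 184.1 55 -0.138 30; 17.7 184.1 55 -0.138 25; 17.7 184.1 55 -0.138 22; 17.7 184.1 55 -0.138 20" --squeeze 20

```text
clock: 11.8
eef_pos: [617.1, 72.3, 25.9]
eef_rot: [3.141, 0.001, 2.931]
wrist_force: [0.4, -0.9, 0.7]
finger_gap: 20.1
```

```bash
python3 snap.py 6 side 170 250 210 320; python3 snap.py 6 top 160 250 210 330
```

```text
(no output)
```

View pics/side6.png

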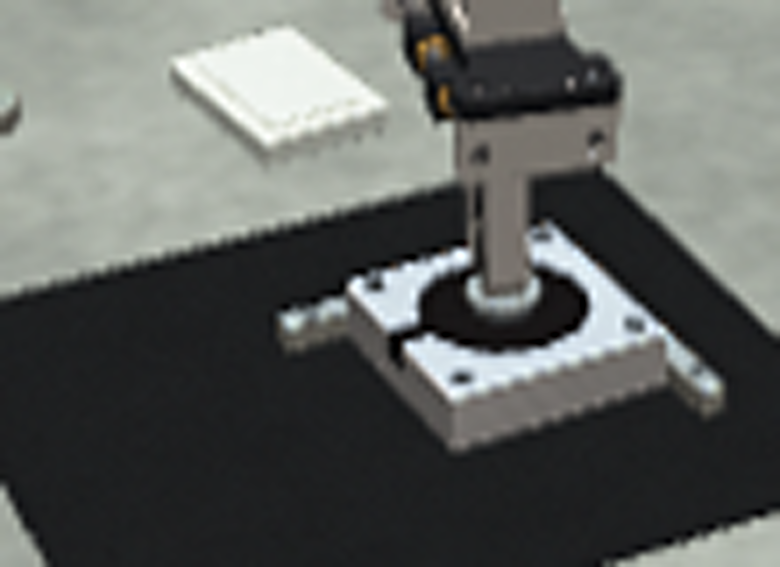

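View pics/top6.png

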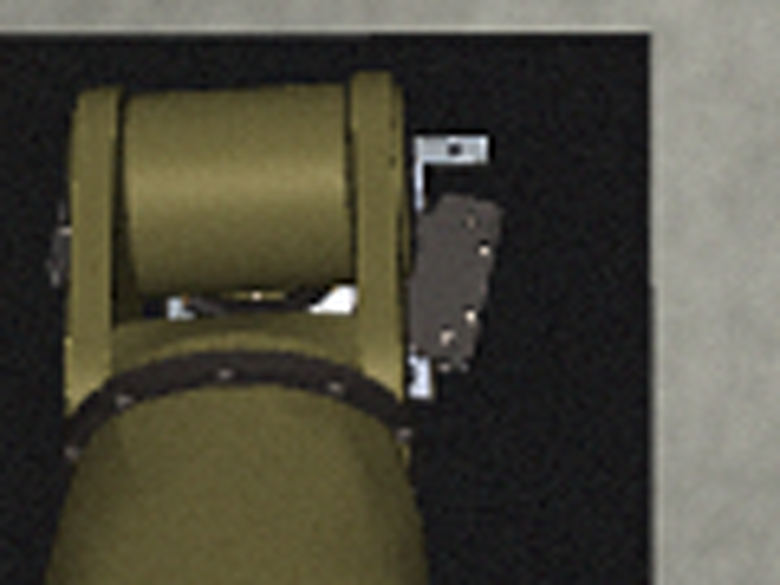

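Request:
jog_arm --deltas "0 0 0 0 18; 0 0 0 0 16; 0 0 0 0 14; 0 0 0 0 12; 0 0 0 0 10; 0 0 0 0 8; 0 0 0 0 8; 0 0 0 0 8; 0 0 0 0 8; 0 0 0 0 8" --squeeze 25

```text
clock: 13.15
eef_pos: [616.8, 72.2, 25.1]
eef_rot: [-3.141, 0.0, 2.932]
wrist_force: [-0.6, -2.4, 0.8]
finger_gap: 14.6
```

Run:
```python
from plan import *
c=load(); ax=np.array(c[:2])-2.5*np.array([np.cos(c[3]-np.pi/2),np.sin(c[3]-np.pi/2)]); print(ax)
e=np.radians(92.5)
w=[]
for i in range(1,11):
    f=min(1,i/9); y=c[3]+(e-c[3])*f; q=ax+2.5*np.array([np.cos(y-np.pi/2),np.sin(y-np.pi/2)]); w.append((*q,c[2],y,8))
plan(w)
```

```text
[616.25123128  69.81262261]
-0.4 -0 0 0.146 8; -0.7 -0.1 0 0.293 8; -1.1 -0.2 0 0.439 8; -1.4 -0.4 0 0.585 8; -1.7 -0.6 0 0.732 8; -1.9 -0.9 0 0.878 8; -2.1 -1.2 0 1.025 8; -2.3 -1.5 0 1.171 8; -2.4 -1.9 0 1.317 8; -2.4 -1.9 0 1.317 8
10 end [618.72356374  69.89964095] 25.046000000000006 1.6147963267948964
```

Request:
jog_arm --deltas "-0.4 0 0 0.146 8; -0.7 -0.1 0 0.293 8; -1.1 -0.2 0 0.439 8; -1.4 -0.4 0 0.585 8; -1.7 -0.6 0 0.732 8; -1.9 -0.9 0 0.878 8; -2.1 -1.2 0 1.025 8; -2.3 -1.5 0 1.171 8; -2.4 -1.9 0 1.317 8; -2.4 -1.9 0 1.317 8"

```text
clock: 14.4
eef_pos: [619.1, 70.3, 25.1]
eef_rot: [3.141, -0.0, 1.616]
wrist_force: [3.4, 1.3, -1.1]
finger_gap: 14.5
```

```bash
python3 snap.py 7 side 170 250 210 320; python3 snap.py 7 top 160 250 210 330;  python3 - <<'E'
from h import *
s=manip.read_state(); print(s["wrist_force"],s["moment"],s["eef_pos"],s["eef_rot"],s["finger_gap"],s["joints"])
E
```

```text
[ 2.98082442  1.92726341 -0.77123095] [ 0.31472101 -0.40472704 -0.01276843] [618.94267709  70.22346176  25.09060536] [ 3.14100186e+00 -3.71349421e-04  1.61832322e+00] 14.770876092502409 [5.40133281e-02 6.26805860e-01 1.44506344e+00 4.19156889e-04
 1.06913020e+00 6.28508916e-03]
```

View pics/side7.png

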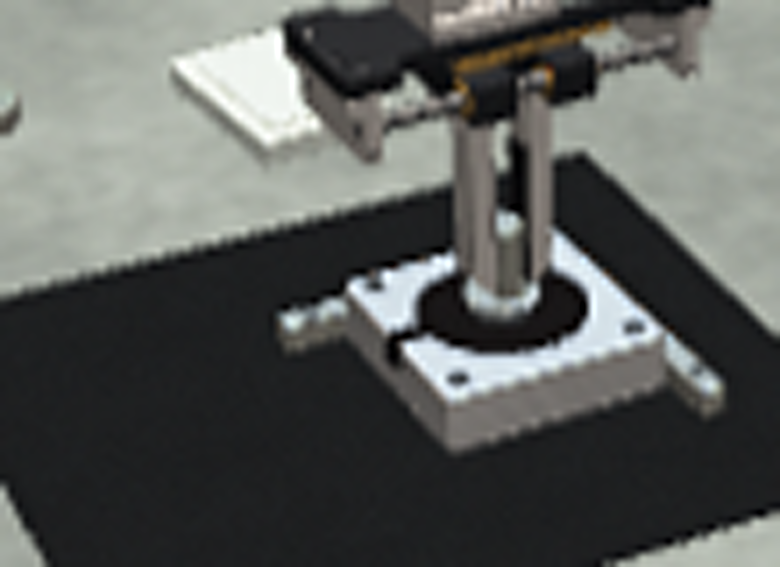

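View pics/top7.png

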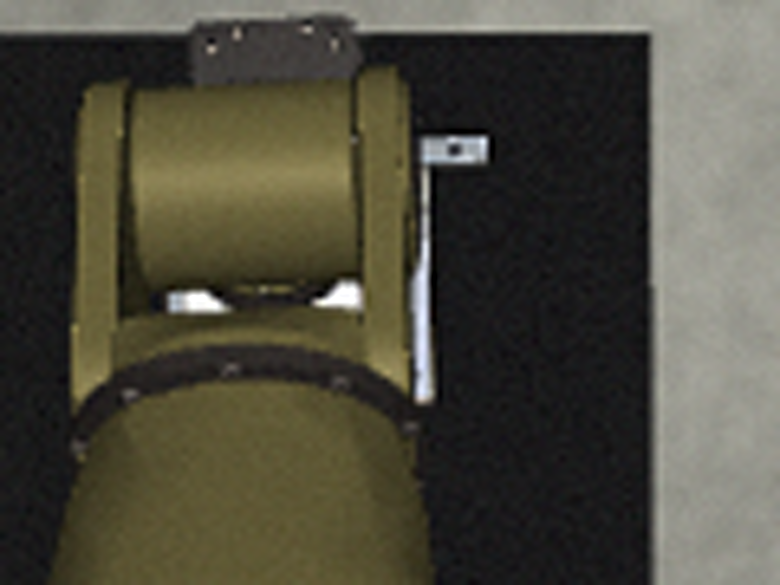

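Request:
jog_arm --deltas "0.5 0.7 0 0 8; 1 1.4 0 0 8; 1.5 2 0 0 8; 1.5 2 0 0 8; 1.5 2 0 0 8; 1.5 2 0 0 8; 1 1 0 0 8; 1 1 0 0 8; 1 1 0 0 8; 1 1 0 0 8"

```text
clock: 15.75
eef_pos: [619.8, 70.8, 25.1]
eef_rot: [3.141, 0.0, 1.615]
wrist_force: [1.8, -3.3, 0.2]
finger_gap: 14.7
```

Run:
```python
from h import *
s=manip.read_state(); print(s["wrist_force"],s["eef_pos"],s["finger_gap"])
```

```text
[ 1.81188254 -3.32923439  0.23704817] [619.75720341  70.80371488  25.0676144 ] 14.654076089811175
```

Run:
```python
from plan import *
c=load(); W=c[3]
tx=np.array([np.cos(W),np.sin(W)]); ty=np.array([np.sin(W),-np.cos(W)])
p=np.array(c[:2])+tx+ty; json.dump([p[0],p[1],c[2],W],open(F,"w")); print(p)
G=np.radians(90.5); K=(482.6,-302.6)
w=[(*p,c[2],W,25),(*p,c[2],W,50),(*p,65,W,60),(*p,90,W,60)]
tr=lin((*p,90,W,60),(*K,90,G,60),8)
plan(w+tr[:6]); print('--')
plan(tr[6:]+[(*K,50,G,60),(*K,15,G,60),(*K,-8,G,60),(*K,-15,G,60)]+[(*K,-15,G,g) for g in (52,48,46,46)])
```

```text
[619.67861009  70.94265891]
0 0 0 0 25; 0 0 0 0 50; 0 0 -40 0 60; 0 0 -65 0 60; -45.9 -19.2 -65 0.004 60; -91.8 -38.3 -65 0.009 60; -137.7 -57.5 -65 0.013 60; -183.6 -76.7 -65 0.018 60; -229.5 -95.9 -65 0.022 60; -275.4 -115 -65 0.026 60
10 end [ 516.90360257 -209.24916436] 90.046 1.5887963267948964
--
-46.3 -18 0 0.005 60; -92.7 -36 0 0.009 60; -92.7 -36 40 0.009 60; -92.7 -36 75 0.009 60; -92.7 -36 98 0.009 60; -92.7 -36 105 0.009 60; -92.7 -36 105 0.009 52; -92.7 -36 105 0.009 48; -92.7 -36 105 0.009 46; -92.7 -36 105 0.009 46
10 end [ 482.57794431 -302.58211237] -14.953999999999994 1.5797963267948965
```

Request:
jog_arm --deltas "0 0 0 0 25; 0 0 0 0 50; 0 0 -40 0 60; 0 0 -65 0 60; -45.9 -19.2 -65 0.004 60; -91.8 -38.3 -65 0.009 60; -137.7 -57.5 -65 0.013 60; -183.6 -76.7 -65 0.018 60; -229.5 -95.9 -65 0.022 60; -275.4 -115 -65 0.026 60"

```text
clock: 17.0
eef_pos: [516.2, -210.6, 90.2]
eef_rot: [3.141, -0.0, 1.589]
wrist_force: [1.2, 0.6, -0.6]
finger_gap: 59.8
```

```bash
python3 snap.py 8 top 170 240 220 310; python3 snap.py 8 side 180 260 220 330
```

```text
(no output)
```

View pics/top8.png

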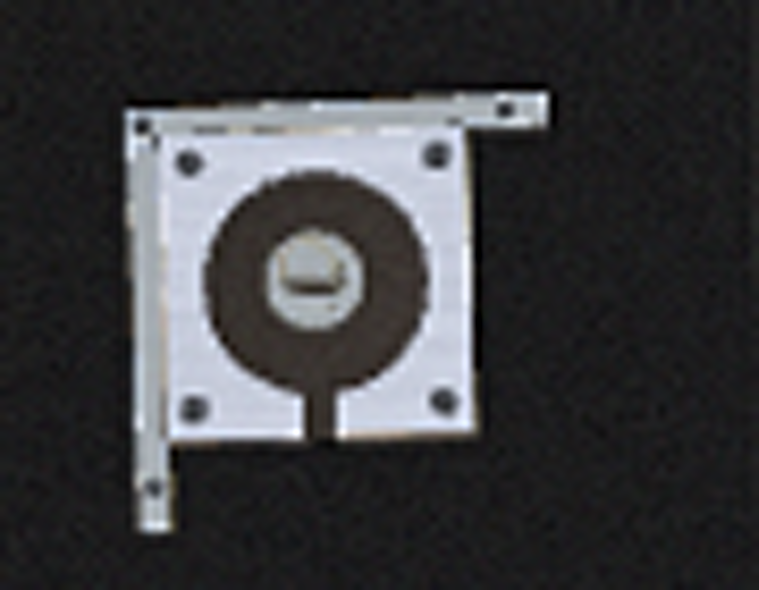

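View pics/side8.png

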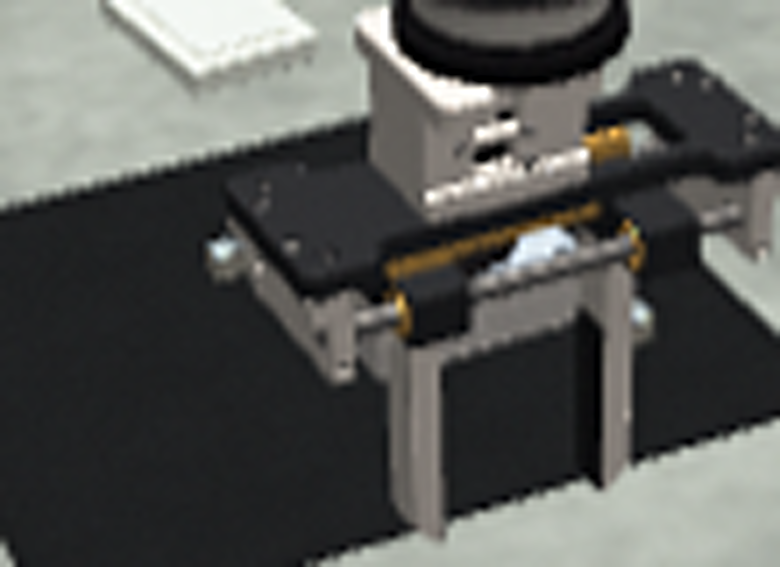

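The base is still flush in the corner. The flat's edge now runs across at picture (312,288), and it faces down along the groove at (320,415). Next I'll go to the collar.

Request:
jog_arm --deltas "-46.3 -18 0 0.005 60; -92.7 -36 0 0.009 60; -92.7 -36 40 0.009 60; -92.7 -36 75 0.009 60; -92.7 -36 98 0.009 60; -92.7 -36 105 0.009 60; -92.7 -36 105 0.009 60; -92.7 -36 105 0.009 60; -92.7 -36 105 0.009 60; -92.7 -36 105 0.009 60" --squeeze 8

```text
clock: 18.35
eef_pos: [482.8, -302.7, -14.5]
eef_rot: [3.141, 0.0, 1.58]
wrist_force: [-0.0, 0.2, -0.6]
finger_gap: 60.2
```

```bash
python3 snap.py 9 side 220 350 230 370
python3 - <<'E'
from h import *
s=manip.read_state(); print(s["wrist_force"],s["eef_pos"],s["finger_gap"])
E
```

```text
[-0.20154753 -0.41194127  0.72512817] [ 482.70275572 -302.68361848  -14.61209213] 59.98747324156229
```

View pics/side9.png

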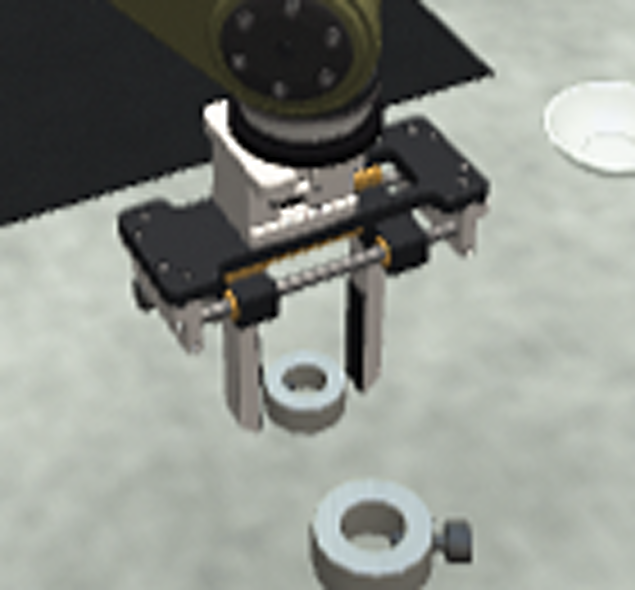

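Request:
jog_arm --deltas "0 0 0 0 54; 0 0 0 0 50; 0 0 0 0 46; 0 0 0 0 42; 0 0 0 0 40; 0 0 0 0 40; 0 0 0 0 44; 0 0 0 0 50; 0 0 0 0 56; 0 0 0 0 60" --squeeze 8

```text
clock: 19.65
eef_pos: [482.6, -302.6, -14.9]
eef_rot: [-3.142, 0.0, 1.58]
wrist_force: [-0.1, -0.4, 0.2]
finger_gap: 59.0
```

Request:
jog_arm --deltas "0 0 0 -0.17 60; 0 0 0 -0.34 60; 0 0 0 -0.51 60; 0 0 0 -0.68 60; 0 0 0 -0.85 60; 0 0 0 -1.02 60; 0 0 0 -1.19 60; 0 0 0 -1.36 60; 0 0 0 -1.466 60; 0 0 0 -1.466 56"

```text
clock: 20.9
eef_pos: [482.6, -302.6, -15.0]
eef_rot: [3.142, -0.0, 3.045]
wrist_force: [0.3, 0.1, 0.4]
finger_gap: 56.2
```

Request:
jog_arm --deltas "0 0 0 0 52; 0 0 0 0 48; 0 0 0 0 44; 0 0 0 0 40; 0 0 0 0 40; 0 0 0 0 40; 0 0 0 0 40; 0 0 0 0 40; 0 0 0 0 40; 0 0 0 0 40"

```text
clock: 22.15
eef_pos: [482.6, -302.6, -15.0]
eef_rot: [3.142, -0.0, 3.046]
wrist_force: [-0.3, 0.7, 0.7]
finger_gap: 43.8
```

Request:
jog_arm --deltas "0 0 0 0 48; 0 0 0 0 54; 0 0 0 0.1 58; 0 0 0 0.26 58; 0 0 0 0.42 58; 0 0 0 0.58 58; 0 0 0 0.733 58; 0 0 0 0.733 54; 0 0 0 0.733 50; 0 0 0 0.733 48"

```text
clock: 23.4
eef_pos: [482.6, -302.6, -14.9]
eef_rot: [-3.142, 0.0, 2.315]
wrist_force: [-0.5, -0.2, -0.7]
finger_gap: 48.1
```

Request:
jog_arm --deltas "0 0 0 0 44; 0 0 0 0 40; 0 0 0 0 38; 0 0 0 0 36; 0 0 0 0 36; 0 0 -5 0 36; 0 0 -30 0 36; 0 0 -60 0 36; 0 0 -100 0 36; 0 0 -100 0 36" --squeeze 35

```text
clock: 24.65
eef_pos: [483.8, -303.4, 88.1]
eef_rot: [3.141, 0.005, 2.313]
wrist_force: [-0.3, 0.2, -0.8]
finger_gap: 43.5
```

```bash
python3 snap.py 10 side 180 320 230 370; python3 snap.py 10 top 190 290 310 430
```

```text
(no output)
```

View pics/side10.png

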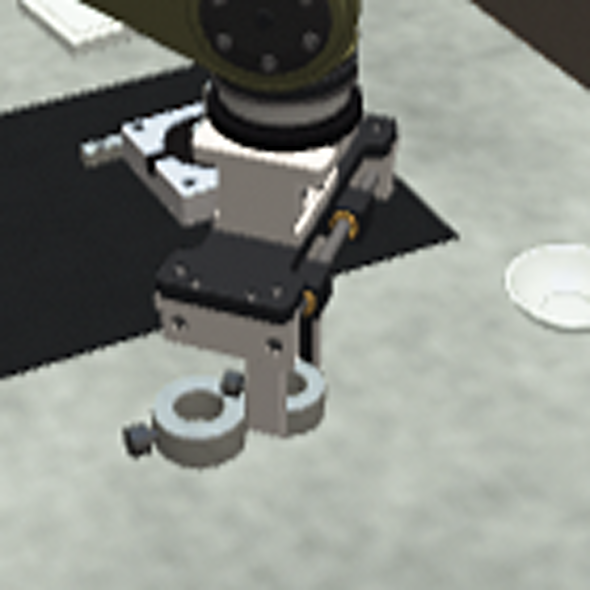

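View pics/top10.png

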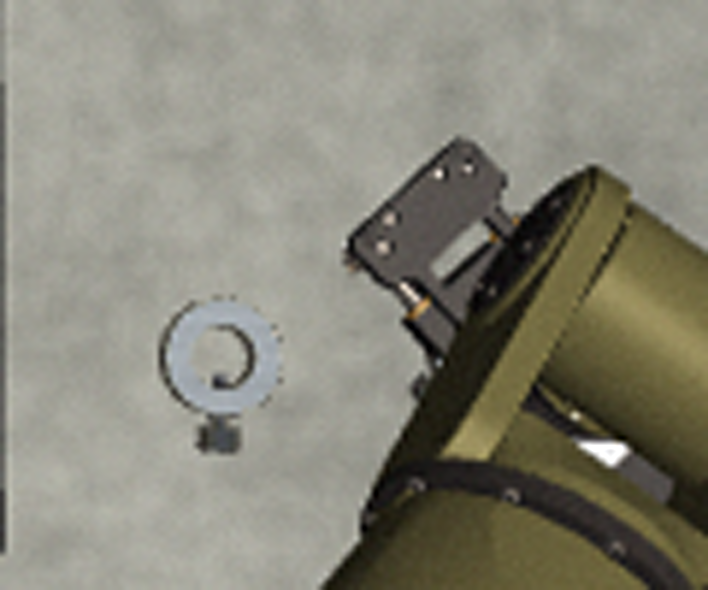

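```bash
python3 - <<'E' 2>/dev/null
from meas import *; from plan import S
for k in (5,8):
    p=np.load(f"top{k}.npz")["p"]; g=cv2.cvtColor(p,cv2.COLOR_RGB2GRAY).astype(np.float32)
    ang=lambda v: np.degrees(np.arctan2(v[1],v[0]))%180
    a,v,n=edge(g,"top",30,S(-10,-110),S(-100,-110),[0,-1],6,dirn=-1)
    b,w,n=edge(g,"top",30,S(-110,-15),S(-110,-45),[-1,0],6,dirn=-1)
    b2,w2,n=edge(g,"top",30,S(-110,-65),S(-110,-100),[-1,0],6,dirn=-1)
    d=b2-b; s=np.linalg.solve(np.c_[v,-d],b-a); c=a+v*s[0]; print(ang(v),ang(d),"near right corner",c, "center", c+np.array(S(-55,-55))-S(-110,-110))
    m=((g>100)).astype(np.uint8); 
    # ring ellipse (z=40) : bright blob inside black disc
    sub=np.zeros_like(m); sub[192:213,247:266]=m[192:213,247:266]
    cs,_=cv2.findContours(sub,cv2.RETR_EXTERNAL,cv2.CHAIN_APPROX_NONE); c=max(cs,key=cv2.contourArea)
    e=cv2.fitEllipse(c); print("ring",e,cast("top",[e[0]],40))
E
```

```text
2.855562 93.20319 near right corner [564.67  12.65] center [617.22  69.99]
ring ((256.5870056152344, 202.55810546875), (10.850614547729492, 11.125986099243164), 33.94539260864258) [[615.95  70.04  40.  ]]
0.6482548 91.65946 near right corner [562.55  13.81] center [615.1   71.16]
ring ((256.9187927246094, 202.724609375), (10.589049339294434, 11.0709228515625), 18.4222412109375) [[615.46  69.05  40.  ]]
```

Run:
```python
from plan import *
c=[482.578,-302.582,85.046,2.3128]; json.dump(c,open(F,"w"))
w=lin(c+[36],(616.8,70.0,80,np.radians(182.5),36),9)
plan(w+[w[-1]])
```

```text
20.4 39 0.6 -0.097 36; 40.9 77.9 1.1 -0.194 36; 61.3 116.9 1.7 -0.291 36; 81.7 155.9 2.2 -0.388 36; 102.2 194.8 2.8 -0.485 36; 122.6 233.8 3.4 -0.582 36; 143.1 272.8 3.9 -0.679 36; 163.5 311.7 4.5 -0.775 36; 183.9 350.7 5 -0.872 36; 183.9 350.7 5 -0.872 36
10 end [616.81118442  69.96484565] 80.046 3.1848
```

Request:
jog_arm --deltas "20.4 39 0.6 -0.097 36; 40.9 77.9 1.1 -0.194 36; 61.3 116.9 1.7 -0.291 36; 81.7 155.9 2.2 -0.388 36; 102.2 194.8 2.8 -0.485 36; 122.6 233.8 3.4 -0.582 36; 143.1 272.8 3.9 -0.679 36; 163.5 311.7 4.5 -0.775 36; 183.9 350.7 5 -0.872 36; 183.9 350.7 5 -0.872 36"

```text
clock: 26.0
eef_pos: [616.3, 72.5, 78.0]
eef_rot: [3.141, -0.003, -3.094]
wrist_force: [-0.3, 0.8, -1.9]
finger_gap: 44.0
```

```bash
python3 snap.py 11 side 150 250 210 350; python3 -c "
from h import *
s=manip.read_state(); print(s['wrist_force'],s['eef_pos'],s['eef_rot'],s['finger_gap'])"
```

```text
[ 0.96595626  0.53780633 -0.88564708] [616.0640541   70.8546634   78.15967877] [-3.14146553e+00 -2.81096201e-03 -3.09692262e+00] 43.5529342127055
```

View pics/side11.png

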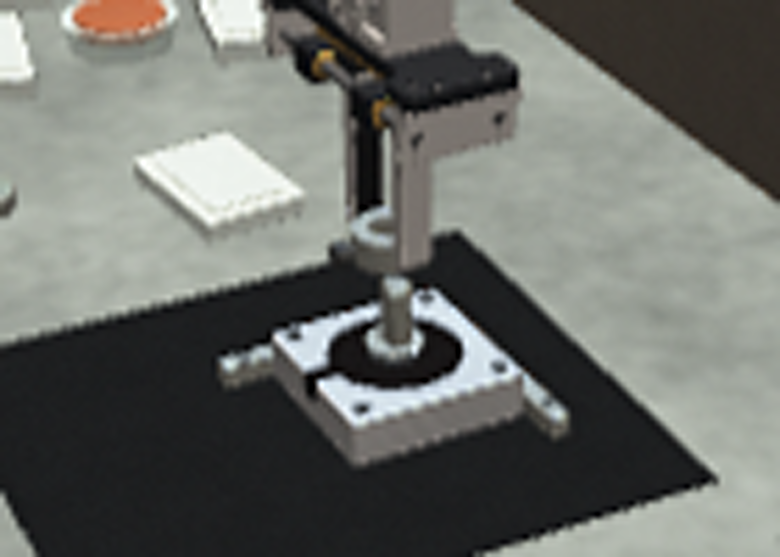

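Request:
jog_arm --deltas "0 0 0 0 36; 0 0 2 0 36; 0 0 8 0 36; 0 0 14 0 36; 0 0 17 0 36; 0 0 19 0 36; 0 0 21 0 36; 0 0 23 0 36; 0 0 25 0 36; 0 0 26 0 36"

```text
clock: 27.3
eef_pos: [616.8, 70.0, 53.9]
eef_rot: [3.142, -0.0, -3.098]
wrist_force: [-0.7, 0.4, -1.6]
finger_gap: 43.6
```

```bash
python3 snap.py 12 side 150 250 210 350; python3 -c "
from h import *
s=manip.read_state(); print(s['wrist_force'],s['eef_pos'],s['eef_rot'],s['finger_gap'],s['moment'])"
```

```text
[-0.47130723 -0.42443054 -1.74792023] [616.74268746  69.96515833  53.84890843] [ 3.14157207e+00 -1.93263756e-04 -3.09843418e+00] 43.74877061094661 [ 0.00845383  0.01807598 -0.03592482]
```

View pics/side12.png

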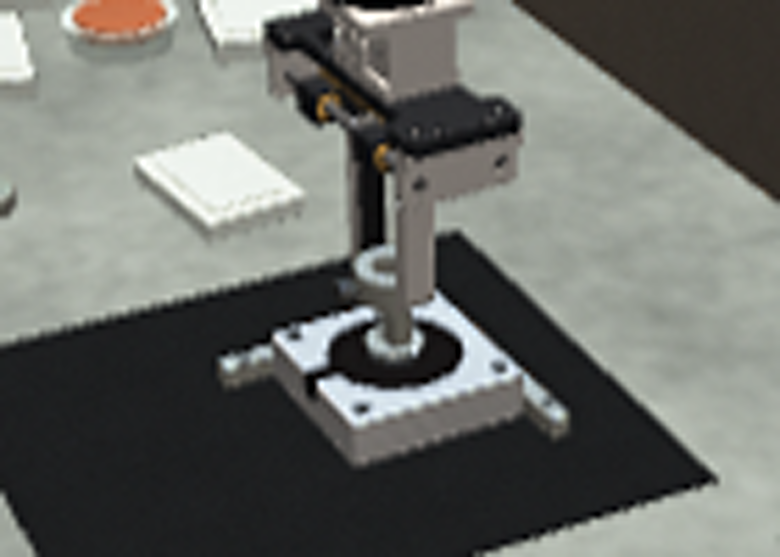

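Request:
jog_arm --deltas "0 0 3 0 36; 0 0 6 0 36; 0 0 9 0 36; 0 0 12 0 36; 0 0 15 0 36; 0 0 18 0 36; 0 0 21 0 36; 0 0 24 0 36; 0 0 26 0 36; 0 0 27 0 36"

```text
clock: 28.6
eef_pos: [616.8, 70.0, 26.9]
eef_rot: [3.142, -0.0, -3.098]
wrist_force: [0.4, -1.2, -1.6]
finger_gap: 43.4
```

```bash
python3 snap.py 13 side 150 250 210 350; python3 -c "
from h import *
s=manip.read_state(); print(s['wrist_force'],s['eef_pos'],s['eef_rot'],s['finger_gap'],s['moment'])"
```

```text
[-0.28483709 -0.62809811 -1.74342327] [616.75908201  69.92918485  26.86671923] [ 3.14158055e+00 -1.85501160e-04 -3.09847247e+00] 43.1876820420518 [0.08790252 0.06521276 0.01619878]
```

View pics/side13.png

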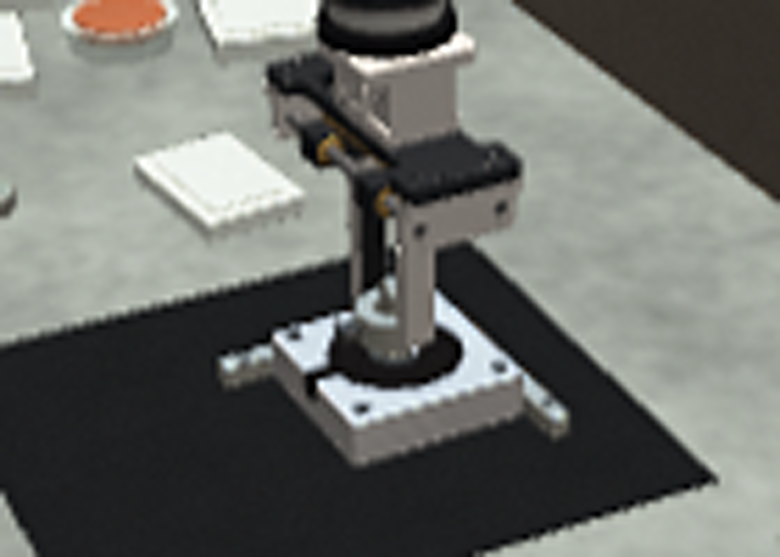

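Request:
jog_arm --deltas "0 0 1 0 36; 0 0 2 0 36; 0 0 3 0 36; 0 0 4 0 36; 0 0 5 0 36; 0 0 6 0 36; 0 0 7 0 36; 0 0 8 0 36; 0 0 9 0 36; 0 0 9 0 36"

```text
clock: 29.9
eef_pos: [617.0, 70.0, 18.9]
eef_rot: [-3.142, 0.001, -3.098]
wrist_force: [-5.5, 1.0, 12.3]
finger_gap: 43.8
```

Request:
jog_arm --deltas "0 0.2 0.3 0 36; 0 0.4 0.6 0 36; 0 0.6 0.8 0 36; 0 0.6 0.8 0 36; 0 0.6 0.8 0 36; 0 0.6 0.8 0 36; 0 0.6 0.8 0 36; 0 0.6 0.8 0 36; 0 0.6 0.8 0 36; 0 0.6 0.8 0 36"

```text
clock: 31.15
eef_pos: [617.1, 70.0, 18.8]
eef_rot: [-3.141, 0.001, -3.098]
wrist_force: [-9.0, -4.3, 18.8]
finger_gap: 43.7
```

```bash
python3 snap.py 14 side 180 250 230 330; python3 snap.py 14 top 160 250 210 330; python3 - <<'E' 2>/dev/null
from meas import *; from plan import S,C
s=manip.read_state(); print(s['wrist_force'],s['eef_pos'],s['eef_rot'],s['finger_gap'],s['moment'])
for k in (5,8,14):
    try: p=np.load(f"side{k}.npz")["p"]
    except Exception: continue
    g=cv2.cvtColor(p,cv2.COLOR_RGB2GRAY).astype(np.float32)
    r=edge(g,"side",30,S(-100,-110),S(-60 if k==5 else -20,-110),[0,-1],6,dirn=-1); print(k,"right edge",r[0],np.degrees(np.arctan2(r[1][1],r[1][0])))
    f=edge(g,"side",30,S(-110,-60),S(-110,-105),[-1,0],6,dirn=-1); print("front edge",f[0],np.degrees(np.arctan2(f[1][1],f[1][0])))
    d=np.linalg.solve(np.c_[r[1],-f[1]],f[0]-r[0]); print("near right corner",r[0]+r[1]*d[0])
print("exp collar top centre px (z54)",(proj("side",[[616.6,70,54],[616.6,70,76]])-[230,180])*7.8)
E
```

```text
[-9.37 -4.59 19.3 ] [617.07  70.06  18.79] [-3.14  0.   -3.1 ] 43.195401110329655 [-0.79  1.75  0.  ]
5 right edge [592.9   13.19] 4.2183194
front edge [561.97  40.01] -87.94021
near right corner [563.01  10.99]
8 right edge [623.14  18.66] 1.3379213
front edge [558.68  28.74] 89.218216
near right corner [558.52  17.16]
14 right edge [612.43  13.76] 2.869072
front edge [561.56  36.46] -88.352615
near right corner [562.29  11.25]
exp collar top centre px (z54) [[393.74 206.43]
 [392.73 160.31]]
```

View pics/side14.png

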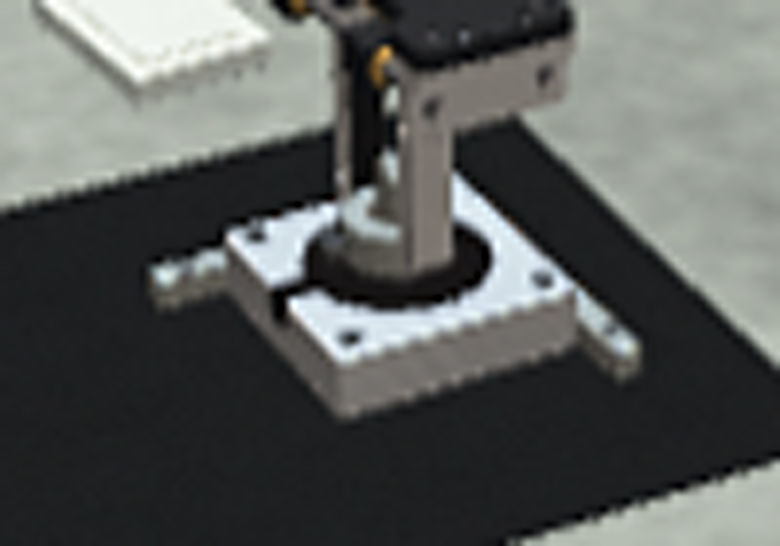

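View pics/top14.png

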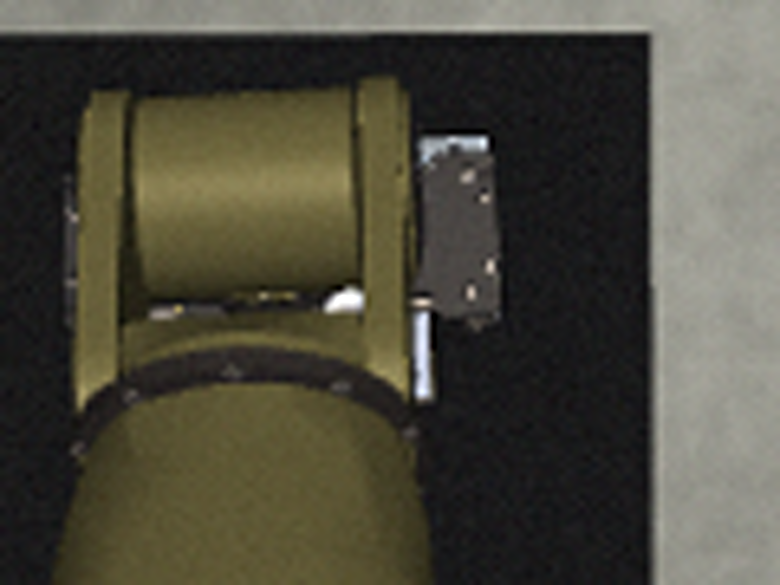

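```bash
python3 -c "
from cell import workorder,manip
print(workorder.sign_off()); print(manip.read_state()['clock'])"
```

```text
the job is handed in; nothing more can be done
None
the job is handed in; nothing more can be done
```

I did all three steps and handed the job in at about 31 s of robot time. `sign_off` gave no verdict. At hand-in the arm was still gripping the collar and pressing it down.

**What I did**
- **Base:** I pushed it into the corner stop with two fingertips, first from the front, then from the right.
- **Shaft:** I pinched it across the flat and turned it by about 75° until the flat faced the groove.
- **Collar:** I took the middle of the three, which measured about 44 mm wide and 20 mm high. I centred it with two crossed squeezes, turned its screw to the groove side, lowered it over the shaft and pressed it down.

**Last checks**
- **Pressed down:** the vertical force rose from 12 to 19 N while the height moved only 0.1 mm, so I take the spring ring to be at its hard stop. The reported height puts the collar's underside about 34 mm above the counter, which matches fully down.
- **Grip:** the jaws stand at about 43.5 mm on the collar, with the grip set to 35 N.
- **Base:** in the side view its near right corner is within about 1 mm of where it was just after registering, and parallel to the stop within about 1°. It was also being pushed lightly into the corner.
- **Flat:** the top view taken after the turn showed it facing the groove. I could not see it again once the arm covered it.
- **Bystanders:** the arm never worked near the dish, tamper or card block. I did not measure them again.

**What failed or disagreed**
- **Tool height:** the fingertips were about 20 mm above the reported TCP, not 14 mm ahead of it as stated. My first push therefore passed over the base without touching it. I worked to the camera height after that.
- **Base angle:** midway, the top-view edge fits differed by 1.5 to 2°, and the side-view fit at that moment was blocked by the gripper. The final side-view fit agreed with the first.

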